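# Make room in the spice row and put the spices away

### The arm

A 6-joint arm with a two-finger parallel gripper is mounted at the origin on the work surface. World frame = base frame: x ahead of the robot, y to its left, z up, the work surface at z = 0. Lengths are in mm, angles in rad, forces in N, time in s.
With the tool pointing down it reaches from about 325 to 1000 mm from the base axis. Payload 5.1 kg.
Tool frame: the origin (TCP) lies at the very end of the fingers, on their centre line; the grasp point (between the pads) lies 19 mm behind it; z points along the fingers, y is the direction in which the jaws open and shut (so a half turn about z gives the same grasp; the last joint's range is limited). The gripper opens to 85 mm and grips with 20 to 120 N. Pads are 22 mm wide; open, the fingers measure 114 mm over their backs; the gripper's body (76 mm by 85 mm) begins 54 mm behind the grasp point. The pads swing forward as they close: fully open they stand 13 mm farther back than shut.
Start: joints at [-1.403, 0.124, 1.65, -0, 1.367, -0.083], TCP at [161.284, -629.66, 231.322] pointing down, gripper open.
Joint ranges: [-2.61, 2.61], [-1.02, 2.33], [0.03, 2.71], [-1.35, 4.49], [0.32, 2.68], [-2.91, 2.91]. Speed limits (rad/s): [2.57, 2.57, 3.14, 3.14, 3.14, 3.14].

### API

Orientations are given as a unit quaternion [x, y, z, w].
In Python, from cell import r gives the robot as it stands.
- The arm moves only by the tool carry_out, never from a script. Its argument "series" is a list that holds one entry, the list of rows, each a list of 7 numbers: the shift along the tool's x, y, z in mm, then the turn, a rotation vector about the tool's x, y, z in degrees, then the gripper command: -1 is fully open, 1 is shut, values between are in proportion. A call has 1 to 10 rows; each row is the pose to reach, as a shift and turn from the pose commanded when the call began, along the tool's axes at that moment; what a row does not reach only later rows make up. A row lasts 1/12 s, in which the tool goes at most 41.7 mm and 7.16 degrees, less where a joint would pass 70% of its speed; a pose out of reach is approached as far as the arm can. A call with a gripper value outside its range is refused whole. The fingers move at their own pace and stop on an object; "grip_force" is the grip in N (left out, the last holds). Time passes only in rows, so rows that repeat a pose let the fingers close. It gives the time, the measured TCP pose, the force and the opening at its end, in the units of the state.
- r.read_state(): the state, without advancing time (a new reading comes with each control period).
- r.capture(name): name is "scene" or "top" or "wrist"; returns a dict with "image" (384x512x3 uint8, blue, green, red), "fx", "fy", "cx", "cy" (pixels), "D" ([k1, k2, p1, p2, k3] as OpenCV has them; the pictures are not rectified), "R" (3x3) and "t" (3): a world point X has camera coordinates R X + t. Camera axes: x right, y down, z forward; pixel columns grow to the right and rows downward; lengths in mm; the calibration is good to about 2 mm. A picture is of the moment at which its call begins. There is no depth.
- r.close_job(): hands the job in, once; it reports no verdict.
Trained networks look in the newest picture that a camera, given by its name, has taken for a name from the list of things; names that differ only in an ending like _2 or _b are one class to them, and where a whole thing is asked for, a point or a joint stands for the part that bears it (a point fixed in the world has none). Each returns a list of dicts, best first, with "score" (0 to 1); they miss things now and then, are a little off and sometimes report something else, mostly with a low value. They report only what shows in the picture. A call takes as long as a camera call. They do not tell look-alikes from the thing itself.
- r.spot_in(target, camera): "rect" ([left, top, right, bottom] in pixels, round what is visible of it).
- r.cut_out(target, camera): "region" (384x512 bool, what is visible of it) and "rect" ([left, top, right, bottom] in pixels, round what is visible of it).
The state is a dict: "time": time; "q": joint angles; "qd": joint speeds; "joint_efforts": joint torques, N m; "tool_pos": TCP position; "ee_rot": TCP orientation; "contact_force": force on the tool from outside, world axes, zero at the start; "moment": the same for the moment, N m; "grip_width": finger opening in mm.
Only numpy, scipy, OpenCV 4.12 (cv2) and the standard library are available. Lean on these libraries where they do the work, as an engineer would, in place of code of your own. Each camera call takes 0.05 s, during which the arm holds its last target. There are 200 camera calls.

### The job

Put the spices away: nudge the tight row of four jars on the oak shelf apart in the middle, without lifting any of them off the board, and stand every jar left on the worktop upright in the gap, so that two of the old jars stay on each side; leave the row in line along the middle of the board and pushed snugly together again, neighbours all but touching. Then (or before) stand every glass tube upright in the oak block, one to a bore and fully down. Leave the salt pig, the pepper mill and the tin where they are.

Things in the scene. Friction and masses are not known exactly. Their poses are not given: they have to be found in the camera images.
- shelf: Narrow oak shelf, fixed, standing low behind the hob. Origin at worktop level under its centre; its y runs along the shelf, its x across it to the far side, away from the robot. Board top 90 mm above the worktop, 150 mm deep; 420 mm clear between two end boards which rise 30 mm above it. Both long edges are open. The row stands along the centre line.
- shelf_top (a point): Centre of the shelf board's upper face, 90 mm above the shelf's origin, same axes.
- row_jar_1: Closed square glass spice jar with a round stainless twist cap: body 52 x 52 mm and 70 mm high, cap 42 mm across and 14 mm high on top, 84 mm high in all, about 0.2 kg. Origin: centre of its underside; z up, x and y square to its side faces. One of the four old jars standing in a tight row along the shelf (1 mm apart, on its centre line, squared to it); this is number 1, counted from the shelf's +y end. Loose.
- row_jar_2: Closed square glass spice jar with a round stainless twist cap: body 52 x 52 mm and 70 mm high, cap 42 mm across and 14 mm high on top, 84 mm high in all, about 0.2 kg. Origin: centre of its underside; z up, x and y square to its side faces. One of the four old jars standing in a tight row along the shelf (1 mm apart, on its centre line, squared to it); this is number 2, counted from the shelf's +y end. Loose.
- row_jar_3: Closed square glass spice jar with a round stainless twist cap: body 52 x 52 mm and 70 mm high, cap 42 mm across and 14 mm high on top, 84 mm high in all, about 0.2 kg. Origin: centre of its underside; z up, x and y square to its side faces. One of the four old jars standing in a tight row along the shelf (1 mm apart, on its centre line, squared to it); this is number 3, counted from the shelf's +y end. Loose.
- row_jar_4: Closed square glass spice jar with a round stainless twist cap: body 52 x 52 mm and 70 mm high, cap 42 mm across and 14 mm high on top, 84 mm high in all, about 0.2 kg. Origin: centre of its underside; z up, x and y square to its side faces. One of the four old jars standing in a tight row along the shelf (1 mm apart, on its centre line, squared to it); this is number 4, counted from the shelf's +y end. Loose.
- new_jar_1: Closed square glass spice jar with a round stainless twist cap: body 52 x 52 mm and 70 mm high, cap 42 mm across and 14 mm high on top, 84 mm high in all, about 0.2 kg. Origin: centre of its underside; z up, x and y square to its side faces. One of the one or two jars left on the worktop, turned anyhow, to go into the row. May be absent.
- new_jar_2: Closed square glass spice jar with a round stainless twist cap: body 52 x 52 mm and 70 mm high, cap 42 mm across and 14 mm high on top, 84 mm high in all, about 0.2 kg. Origin: centre of its underside; z up, x and y square to its side faces. One of the one or two jars left on the worktop, turned anyhow, to go into the row. May be absent.
- tube_1: Closed flat-bottomed glass spice tube with a steel cap, a plain cylinder 24 mm across and 100 mm high, about 50 g, standing on the worktop at the start. Origin: centre of its underside; z up its axis. May be absent.
- tube_2: Closed flat-bottomed glass spice tube with a steel cap, a plain cylinder 24 mm across and 100 mm high, about 50 g, standing on the worktop at the start. Origin: centre of its underside; z up its axis. May be absent.
- tube_3: Closed flat-bottomed glass spice tube with a steel cap, a plain cylinder 24 mm across and 100 mm high, about 50 g, standing on the worktop at the start. Origin: centre of its underside; z up its axis. May be absent.
- block: Oak block, fixed on the worktop: 56 (x) x 156 (y) x 40 mm high, with three round blind bores in a line along its y, 50 mm apart, 28.5 mm wide and 30 mm deep, their mouths chamfered 2 mm (bore floor 10 mm above the worktop). Origin: centre of its underside.
- block_hole0 (a point): Centre of the mouth of the +y bore, in the block's upper face, 40 mm above the worktop.
- block_hole1 (a point): Centre of the mouth of the middle bore, in the block's upper face, 40 mm above the worktop.
- block_hole2 (a point): Centre of the mouth of the -y bore, in the block's upper face, 40 mm above the worktop.
- salt_pig: White ceramic salt pig, 116 mm across, 120 mm high, a bystander. Origin: centre of its underside.
- pepper_mill: Black plastic pepper mill, 56 mm across, 180 mm high, a bystander. Origin: centre of its underside.
- tin: Shut aluminium tin with a hinged lid, 62 x 87 mm, 40 mm high, a bystander. Origin: centre of its underside.
Not all that is in view belongs to the job. What is shaped like the new_jar_2 but blue is not meant.

How it is judged:
By the outcome, as a careful person would: the job done as asked, in the order asked, and still so for the second after the job is handed in, with the robot touching nothing.
Of new_jar_1, new_jar_2 only 1 to 2 are there at a start; the rules pass over those that are not, and their reading is None.
Of tube_1, tube_2, tube_3 only 2 to 3 are there at a start; the rules pass over those that are not, and their reading is None.
At some moment in a run one of new_jar_1, new_jar_2 may be knocked a few centimetres aside while the robot is not near it.
It also fails if it takes over 210 s, if anything falls off the work surface, if the arm or the gripper's body presses on something with over 40 N, if the wrist force passes 120 N, or if a joint passes its speed limit or range.

## Working session

There is one attempt and no reset: what is moved stays moved. The work goes in short steps, Python scripts to look and compute and a tool call to move; the robot and the scene stay as the last step left them, time stands still between calls to the robot, and variables do not carry over. Pictures are saved under pics/ and viewed, about 12 in all and at most 16, crops included, and the job is handed in when it is done.

Besides the shell and the picture viewer there is one more tool, called in YAML: its name, and indented under it one key for each argument. carry_out: Moves the arm, as the interface text tells. Its arguments: {"type":"object","properties":{"series":{"type":"array"},"grip_force":{"type":"number"}},"required":["series"]}

```bash
ls; mkdir -p pics; python3 - <<'E'
from cell import r
import cv2
print(r.read_state())
for n in ("scene","top"):
    c=r.capture(n); cv2.imwrite(f"pics/{n}0.png",c["image"])
    print(n,{k:c[k] for k in c if k!="image"})
    for t in ("shelf","row_jar_1","new_jar_1","tube_1","block","salt_pig","pepper_mill","tin"):
        print(t,[(round(d["score"],2),[round(v) for v in d["rect"]]) for d in r.spot_in(t,n)])
E
```

```text
pics
{'time': 0.0, 'q': array([-1.40260297e+00,  1.24545227e-01,  1.65165722e+00, -7.76728203e-06,
        1.36749242e+00, -8.26173827e-02]), 'qd': array([ 0.00026677,  0.0019084 ,  0.00087768,  0.00041025,  0.00130095,
       -0.00027436]), 'joint_efforts': array([-1.17164338e-03, -4.23617113e+01, -3.65454590e+01, -1.17722902e-04,
        6.83296195e-03, -2.06628835e-05]), 'tool_pos': array([ 161.1809624 , -629.07810843,  230.0369687 ]), 'ee_rot': array([ 9.92146400e-01,  1.25077643e-01, -4.87603223e-05, -1.04998092e-03]), 'contact_force': array([ 0.11304854, -0.00223122, -0.22990255]), 'moment': array([-0.04889796,  0.01946222, -0.02075669]), 'grip_width': 85.6102227345313}
scene {'fx': 362.81562158164263, 'fy': 362.81562158164263, 'cx': 254.83515492566946, 'cy': 195.1082816719764, 'D': array([-0.04860493,  0.        ,  0.        ,  0.        ,  0.        ]), 'R': array([[-0.2390543 ,  0.9709988 , -0.00379028],
       [ 0.72708595,  0.17641443, -0.66349376],
       [-0.64358299, -0.1613669 , -0.74817221]]), 't': array([ 150.90823028, -277.29876398, 1467.49025333])}
shelf [(0.93, [1
[... 724 characters left out ...]
16784e-01,  1.30775009e-03],
       [-9.97531426e-01, -1.28937728e-02, -6.90275629e-02],
       [ 6.90386806e-02, -4.18614405e-04, -9.97613896e-01]]), 't': array([ -36.00187417,  477.91846368, 1424.26873654])}
shelf [(0.88, [184, 120, 314, 175]), (0.32, [264, 198, 268, 200])]
row_jar_1 [(0.65, [258, 132, 271, 154]), (0.64, [241, 138, 256, 151]), (0.57, [267, 133, 287, 150]), (0.5, [221, 134, 243, 156]), (0.25, [185, 119, 315, 174])]
new_jar_1 [(0.61, [180, 233, 197, 249]), (0.48, [191, 200, 208, 215])]
tube_1 [(0.58, [231, 202, 231, 209])]
block [(0.92, [289, 188, 338, 208])]
salt_pig [(0.68, [107, 130, 138, 163])]
pepper_mill [(0.83, [345, 136, 368, 157])]
tin [(0.89, [355, 166, 383, 191])]
```

```bash
python3 - <<'E'
import cv2
a=cv2.imread("pics/scene0.png")[150:320,90:450]; cv2.imwrite("pics/sc1.png",cv2.resize(a,None,fx=2.2,fy=2.2,interpolation=cv2.INTER_CUBIC))
a=cv2.imread("pics/top0.png")[110:270,95:395]; cv2.imwrite("pics/tc1.png",cv2.resize(a,None,fx=2.6,fy=2.6,interpolation=cv2.INTER_CUBIC))
E
```

```text
(no output)
```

View pics/sc1.png

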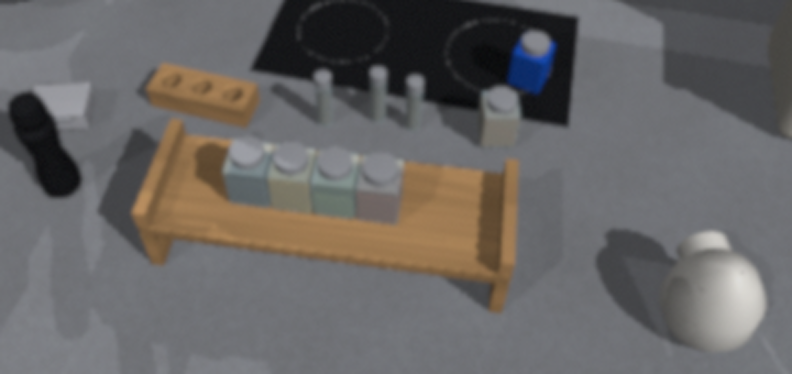

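View pics/tc1.png

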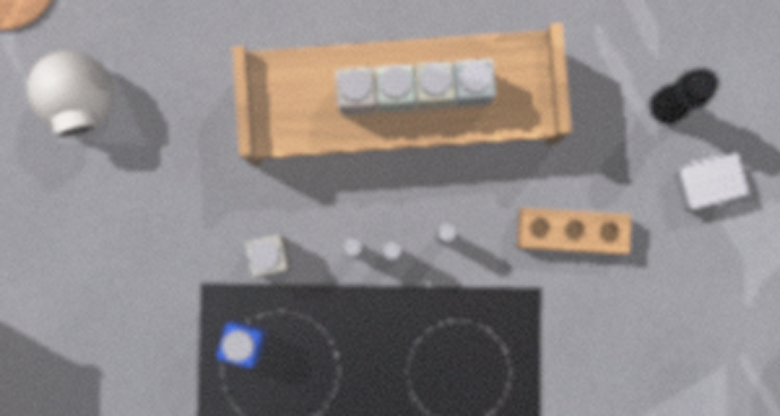

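```bash
cat > h.py <<'E'
import numpy as np, cv2
from scipy.spatial.transform import Rotation as Ro
from cell import r
def K(c): return np.array([[c["fx"],0,c["cx"]],[0,c["fy"],c["cy"]],[0,0,1.]])
def w(c,px,z):
    "pixels -> world points at height z"
    n=cv2.undistortPoints(np.array(px,float).reshape(-1,1,2),K(c),c["D"]).reshape(-1,2)
    C=-c["R"].T@c["t"]; d=np.c_[n,np.ones(len(n))]@c["R"]
    return C+d*((z-C[2])/d[:,2])[:,None]
def proj(c,X):
    return cv2.projectPoints(np.array(X,float).reshape(-1,1,3),cv2.Rodrigues(c["R"])[0],c["t"],K(c),c["D"])[0].reshape(-1,2)
def go(x,y,z,yaw):
    "tool shift (mm) and turn (deg about tool z) to reach a downward pose; yaw deg = world heading of tool y axis"
    s=r.read_state(); R=Ro.from_quat(s["ee_rot"])
    a=np.radians(yaw); yv=np.array([np.cos(a),np.sin(a),0]); zv=np.array([0,0,-1.]); T=np.c_[np.cross(yv,zv),yv,zv]
    best=min((T,T@np.diag([-1,-1,1])),key=lambda t:(R.inv()*Ro.from_matrix(t)).magnitude())
    print("shift",R.inv().apply(np.array([x,y,z])-s["tool_pos"]).round(2),"turn",np.degrees((R.inv()*Ro.from_matrix(best)).as_rotvec()).round(2))
def st():
    s=r.read_state(); R=Ro.from_quat(s["ee_rot"]).as_matrix()
    print("t %.2f"%s["time"],"tcp",s["tool_pos"].round(1),"yaw(y axis) %.2f"%np.degrees(np.arctan2(R[1,1],R[0,1])),"z",R[:,2].round(4),"F",s["contact_force"].round(1),"w %.1f"%s["grip_width"],"q",s["q"].round(2))
E
python3 - <<'E'
from h import *
c=r.capture("top")
f=lambda p:[(u/2.6+95,v/2.6+110) for u,v in p]
np.set_printoptions(suppress=True,precision=1)
print("shelf front edge(top z90)",w(c,f([(240,158),(570,133)]),90)[:,:2], "back",w(c,f([(235,46),(553,24)]),120)[:,:2])
print("caps L..R",w(c,f([(356,83),(396,82),(435,80),(475,76)]),174)[:,:2])
print("newjar cap",w(c,f([(264,252)]),84)[:,:2],"blue",w(c,f([(238,346)]),84)[:,:2])
print("tubes",w(c,f([(353,247),(392,250),(447,233)]),100)[:,:2])
print("holes",w(c,f([(540,228),(575,230),(610,231)]),40)[:,:2])
d=r.capture("wrist"); s=r.read_state(); R=Ro.from_quat(s["ee_rot"]).as_matrix()
C=-d["R"].T@d["t"]; print("cam in tool",R.T@(C-s["tool_pos"]),"axes",(R.T@d["R"].T).round(3).tolist(),d["fx"],d["cx"],d["cy"])
st()
E
```

```text
shelf front edge(top z90) [[ 549.3  180.6]
 [ 590.2 -276.9]] back [[ 699.3  186.3]
 [ 735.5 -248. ]]
caps L..R [[ 639.5   18.3]
 [ 641.5  -34. ]
 [ 644.8  -85. ]
 [ 650.8 -137.3]]
newjar cap [[419.6 145.3]] blue [[290.1 178.2]]
tubes [[ 427.5   21.7]
 [ 424.1  -31.7]
 [ 448.4 -106.7]]
holes [[ 460.3 -243.2]
 [ 458.1 -293.2]
 [ 457.3 -343.2]]
cam in tool [  75.7    0.1 -143.2] axes [[0.0, -0.955, -0.296], [1.0, 0.0, 0.0], [-0.0, -0.296, 0.955]] 297.8839153053081 261.50919639296814 190.67470887958132
t 1.00 tcp [ 161.3 -629.7  231.3] yaw(y axis) -75.63 z [-0. -0. -1.] F [ 0.3 -1.   0. ] w 85.4 q [-1.4  0.1  1.6 -0.   1.4 -0.1]
```

```bash
python3 -c "
from h import *
go(600,-50,310,4.5)"
```

```text
shift [ 568.84 -452.67  -78.69] turn [ -0.     0.   -80.13]
```

carry_out:
  series:
    - [[568,-452,-79,0,0,-80,-1],[568,-452,-79,0,0,-80,-1],[568,-452,-79,0,0,-80,-1],[568,-452,-79,0,0,-80,-1],[568,-452,-79,0,0,-80,-1],[568,-452,-79,0,0,-80,-1],[568,-452,-79,0,0,-80,-1],[568,-452,-79,0,0,-80,-1],[568,-452,-79,0,0,-80,-1],[568,-452,-79,0,0,-80,-1]]

```text
time: 1.83
tool_pos: [412.0, -297.6, 277.0]
ee_rot: [0.729, 0.684, 0.0, 0.0]
contact_force: [0.9, -1.3, -0.4]
grip_width: 85.5
```

```bash
python3 -c "
from h import *
st();go(600,-50,310,4.5)"
```

```text
t 1.83 tcp [ 412.  -297.6  277. ] yaw(y axis) -3.67 z [ 7.e-04 -7.e-04 -1.e+00] F [ 0.9 -1.3 -0.4] w 85.5 q [-0.73 -0.22  1.91 -0.    1.46 -0.67]
shift [259.11 171.73 -33.05] turn [ 0.04  0.04 -8.17]
```

carry_out:
  series:
    - [[259,172,-33,0,0,-8.2,-1],[259,172,-33,0,0,-8.2,-1],[259,172,-33,0,0,-8.2,-1],[259,172,-33,0,0,-8.2,-1],[259,172,-33,0,0,-8.2,-1],[259,172,-33,0,0,-8.2,-1],[259,172,-33,0,0,-8.2,-1],[259,172,-33,0,0,-8.2,-1],[259,172,-33,0,0,-8.2,-1],[259,172,-33,0,0,-8.2,-1]]

```text
time: 2.67
tool_pos: [601.3, -52.1, 309.2]
ee_rot: [0.68, 0.733, -0.0, -0.0]
contact_force: [-0.3, -0.1, -0.0]
grip_width: 85.5
```

```bash
python3 - <<'E'
from h import *
np.set_printoptions(suppress=True,precision=1)
st()
c=r.capture("wrist"); cv2.imwrite("pics/w1.png",c["image"])
np.savez("pics/w1.npz",**{k:c[k] for k in c})
st()
im=cv2.resize(c["image"],None,fx=1.5,fy=1.5,interpolation=cv2.INTER_CUBIC); cv2.imwrite("pics/w1b.png",im)
for t in ("row_jar_1","tube_1","new_jar_1","block"): print(t,[(round(d["score"],2),[round(v) for v in d["rect"]]) for d in r.spot_in(t,"wrist")])
E
```

```text
t 2.67 tcp [601.3 -52.1 309.2] yaw(y axis) 4.32 z [-0. -0. -1.] F [-0.3 -0.1 -0. ] w 85.5 q [-0.2 -0.   1.7 -0.   1.5 -0.2]
t 2.72 tcp [600.8 -53.1 309.1] yaw(y axis) 4.23 z [-0. -0. -1.] F [ 0.1 -0.9  0.5] w 85.8 q [-0.2 -0.   1.7 -0.   1.5 -0.2]
row_jar_1 [(0.9, [273, 76, 336, 133]), (0.82, [274, 179, 326, 234]), (0.78, [274, 128, 330, 182])]
tube_1 [(0.69, [102, 77, 155, 97]), (0.59, [104, 122, 154, 147]), (0.56, [128, 168, 170, 205])]
new_jar_1 [(0.61, [97, 0, 157, 17])]
block [(0.8, [148, 236, 185, 330])]
```

View pics/w1b.png

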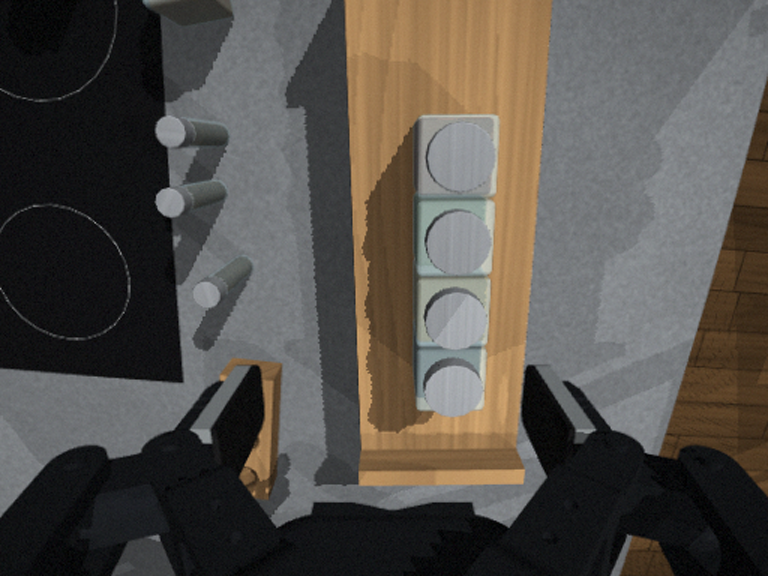

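```bash
python3 - <<'E'
from h import *
np.set_printoptions(suppress=True,precision=1)
c=dict(np.load("pics/w1.npz"))
f=lambda p:[(u/1.5,v/1.5) for u,v in p]
caps=w(c,f([(461.5,157),(459,242),(456.5,318),(453.5,387)]),174)[:,:2]; print(caps)
v=caps[0]-caps[3]; print("row yaw",np.degrees(np.arctan2(-v[0],v[1])))
L=w(c,f([(346,0),(352,200),(359,400)]),90)[:,:2]; Rr=w(c,f([(552,0),(539,200),(527,400)]),90)[:,:2]; print(L,Rr)
for e in (L,Rr):
    v=e[0]-e[2]; print("edge yaw",np.degrees(np.arctan2(-v[0],v[1])))
print("row front bottom/top faces z160:",w(c,f([(418,118),(497,118),(417,195),(493,200)]),160)[:,:2])
print("tubes",w(c,f([(171.5,131),(171,202),(207,294)]),100)[:,:2])
print("end board top inner",w(c,f([(361,451),(523,449)]),120)[:,:2])
E
```

```text
[[ 637.6   21.1]
 [ 642.2  -30.7]
 [ 646.7  -82.1]
 [ 650.8 -134. ]]
row yaw 4.8917446574999275
[[ 554.7  123.2]
 [ 566.5  -19.4]
 [ 581.9 -201.6]] [[ 702.8  135.4]
 [ 716.6   -7.7]
 [ 737.4 -190.2]]
edge yaw 4.780560600754866
edge yaw 6.065043474492
row front bottom/top faces z160: [[610.1  42.1]
 [658.9  46. ]
 [613.8  -4.8]
 [663.3  -4.1]]
tubes [[ 428.3   23.8]
 [ 424.6  -30. ]
 [ 449.9 -104.7]]
end board top inner [[ 587.5 -234.5]
 [ 730.7 -222.1]]
```

```bash
python3 -c "
from h import *
st();go(642.5,-31,215,4.95)"
```

```text
t 2.92 tcp [600.3 -54.2 309.3] yaw(y axis) 4.09 z [-1.e-04 -1.e-04 -1.e+00] F [ 0.   0.9 -0.2] w 85.5 q [-0.18 -0.02  1.67 -0.    1.49 -0.25]
shift [20.1  43.74 94.34] turn [-0.01  0.01 -0.86]
```

carry_out:
  series:
    - [[10,22,40,0,0,-0.4,-1],[20,43.7,80,0,0,-0.9,-1],[20.1,43.7,94.3,0,0,-0.9,-1],[20.1,43.7,94.3,0,0,-0.9,-1],[20.1,43.7,94.3,0,0,-0.9,-1],[20.1,43.7,94.3,0,0,-0.9,-1]]
  grip_force: 20

```text
time: 3.42
tool_pos: [643.5, -30.7, 217.2]
ee_rot: [0.675, 0.737, 0.001, 0.001]
contact_force: [-0.3, -0.1, 1.3]
grip_width: 85.1
```

```bash
python3 -c "
from h import *
st();go(642.5,-31,115,4.95)"
```

```text
t 3.42 tcp [643.5 -30.7 217.2] yaw(y axis) 5.03 z [ 2.5e-03 -5.0e-04 -1.0e+00] F [-0.3 -0.1  1.3] w 85.1 q [-0.13  0.12  1.68 -0.    1.34 -0.22]
shift [ -0.16  -1.23 102.23] turn [0.14 0.04 0.08]
```

carry_out:
  series:
    - [[0,-0.5,30,0,0,0,-1],[0,-0.5,60,0,0,0,-1],[0,-0.5,85,0,0,0,-1],[0,-0.5,99,0,0,0,-1],[0,-0.5,100,0,0,0,-1],[0,-0.5,100,0,0,0,-1],[0,-0.5,100,0,0,0,-1],[0,-0.5,100,0,0,0,-1]]

```text
time: 4.08
tool_pos: [644.3, -30.2, 118.3]
ee_rot: [0.675, 0.738, 0.001, 0.002]
contact_force: [-0.7, 0.7, -0.1]
grip_width: 85.7
```

```bash
python3 -c "
from h import *
st();go(642.5,-31,115,4.95)
c=r.capture('wrist');cv2.imwrite('pics/w2.png',c['image'])
st()"
```

```text
t 4.08 tcp [644.3 -30.2 118.3] yaw(y axis) 5.08 z [ 4.8e-03 -6.0e-04 -1.0e+00] F [-0.7  0.7 -0.1] w 85.7 q [-0.13  0.2   1.76  0.    1.18 -0.22]
shift [-0.67 -1.93  3.25] turn [0.27 0.06 0.13]
t 4.13 tcp [644.1 -30.1 117.9] yaw(y axis) 5.09 z [ 4.3e-03 -6.0e-04 -1.0e+00] F [ 0.3 -0.   0.1] w 85.4 q [-0.13  0.2   1.76 -0.    1.18 -0.22]
```

View pics/w2.png

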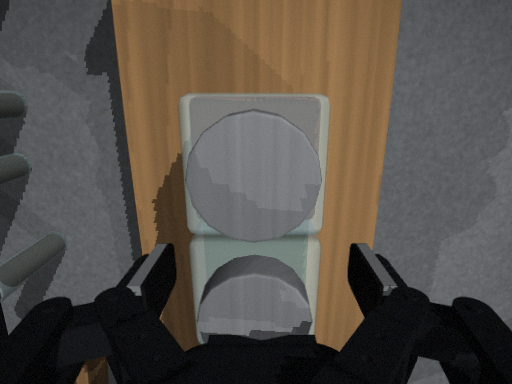

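carry_out:
  series:
    - [[-0.5,-2,2,0,0,0,-1],[-0.5,-2,2,0,0,0,-1],[-0.5,-2,2,0,0,0,1],[-0.5,-2,2,0,0,0,1],[-0.5,-2,2,0,0,0,1],[-0.5,-2,2,0,0,0,1],[-0.5,-2,2,0,0,0,1],[-0.5,-2,2,0,0,0,1],[-0.5,-2,2,0,0,0,1],[-0.5,-2,2,0,0,0,1]]
  grip_force: 20

```text
time: 4.97
tool_pos: [640.7, -30.5, 113.2]
ee_rot: [0.675, 0.738, 0.0, 0.0]
contact_force: [-0.0, -0.7, 0.9]
grip_width: 51.9
```

```bash
python3 -c "
from h import *
st();go(642.5,-31,115,4.95)"
```

```text
t 4.97 tcp [640.7 -30.5 113.2] yaw(y axis) 5.09 z [ 3.e-04 -0.e+00 -1.e+00] F [-0.  -0.7  0.9] w 51.9 q [-0.13  0.2   1.77  0.    1.17 -0.22]
shift [-0.65  1.71 -1.8 ] turn [0.01 0.   0.14]
```

carry_out:
  series:
    - [[6,0.5,0,0,0,0,1],[13,1,0,0,0,0,1],[21,1.4,0,0,0,0,1],[29,1.4,0,0,0,0,1],[37,1.4,0,0,0,0,1],[45,1.4,0,0,0,0,1],[53,1.4,0,0,0,0,1],[59,1.4,0,0,0,0,1],[62,1.4,0,0,0,0,1],[62,1.4,0,0,0,0,1]]

```text
time: 5.8
tool_pos: [636.4, 32.7, 113.2]
ee_rot: [0.675, 0.738, 0.0, -0.0]
contact_force: [-0.2, 2.2, 2.9]
grip_width: 51.6
```

carry_out:
  series:
    - [[0,0,0,0,0,0,1],[0,0,0,0,0,0,1],[0,0,0,0,0,0,-1],[0,0,0,0,0,0,-1],[0,0,0,0,0,0,-1],[0,0,0,0,0,0,-1],[0,0,0,0,0,0,-1],[0,0,0,0,0,0,-1]]

```text
time: 6.47
tool_pos: [636.4, 31.2, 112.9]
ee_rot: [0.675, 0.738, -0.0, -0.0]
contact_force: [0.4, 0.2, 0.3]
grip_width: 85.3
```

```bash
python3 -c "
from h import *
st();go(440,130,330,15)"
```

```text
t 6.47 tcp [636.4  31.2 112.9] yaw(y axis) 5.08 z [-2.e-04 -0.e+00 -1.e+00] F [0.4 0.2 0.3] w 85.3 q [-0.04  0.19  1.78 -0.    1.17 -0.12]
shift [ 115.78 -186.97 -217.01] turn [-0.01 -0.   -9.92]
```

carry_out:
  series:
    - [[0,0,-40,0,0,0,-1],[0,0,-80,0,0,0,-1],[0,0,-120,0,0,0,-1],[25,-40,-130,0,0,-7,-1],[45,-75,-130,0,0,-10,-1],[65,-110,-130,0,0,-10,-1],[85,-145,-130,0,0,-10,-1],[95,-175,-130,0,0,-10,-1],[95,-187,-130,0,0,-10,-1],[95,-187,-130,0,0,-10,-1]]

```text
time: 7.3
tool_pos: [439.7, 109.9, 243.3]
ee_rot: [0.607, 0.794, 0.0, 0.0]
contact_force: [0.7, -0.6, -0.1]
grip_width: 85.7
```

carry_out:
  series:
    - [[0,0,0,0,0,0,-1],[0,0,0,0,0,0,-1],[0,0,0,0,0,0,-1]]

```text
time: 7.55
tool_pos: [442.8, 109.1, 243.2]
ee_rot: [0.608, 0.794, -0.0, 0.0]
contact_force: [0.6, -0.4, -1.0]
grip_width: 85.3
```

```bash
python3 - <<'E'
from h import *
np.set_printoptions(suppress=True,precision=1)
st()
c=r.capture("wrist"); np.savez("pics/w3.npz",**c)
cv2.imwrite("pics/w3.png",cv2.resize(c["image"],None,fx=1.5,fy=1.5,interpolation=cv2.INTER_CUBIC))
for t in ("new_jar_1","tube_1"):
  for d in r.spot_in(t,"wrist"): print(t,round(d["score"],2),[round(v) for v in d["rect"]])
c=r.capture("top"); cv2.imwrite("pics/t3.png",c["image"])
E
```

```text
t 7.55 tcp [442.8 109.1 243.2] yaw(y axis) 15.05 z [ 0. -0. -1.] F [ 0.6 -0.4 -1. ] w 85.3 q [ 0.1 -0.3  2.  -0.   1.4 -0.1]
new_jar_1 0.79 [219, 104, 271, 153]
new_jar_1 0.77 [100, 29, 182, 103]
tube_1 0.88 [215, 207, 242, 257]
tube_1 0.74 [212, 289, 239, 335]
tube_1 0.59 [201, 255, 231, 298]
```

View pics/w3.png

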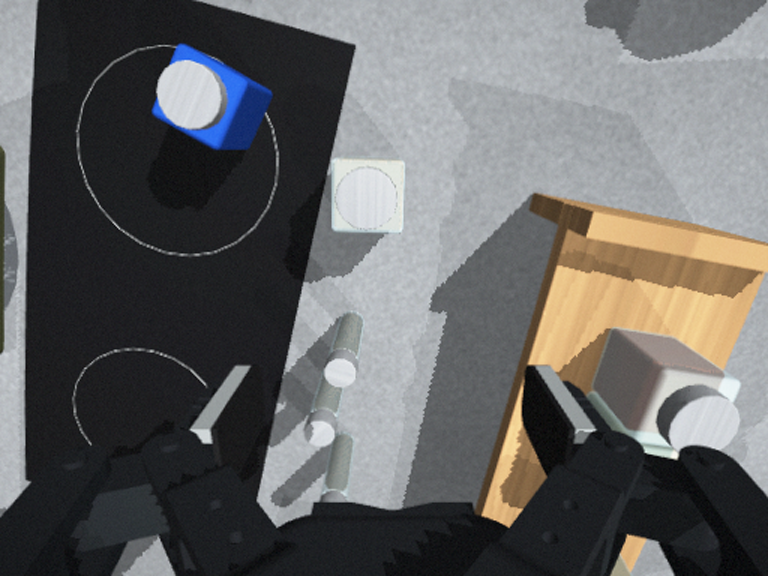

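```bash
python3 - <<'E'
from h import *
np.set_printoptions(suppress=True,precision=1)
c=dict(np.load("pics/w3.npz"))
f=lambda p:[(u/1.5,v/1.5) for u,v in p]
print("cap",w(c,f([(366.5,198)]),84)[:,:2])
b=w(c,f([(331.5,160),(404,160),(404,233.5),(331.5,233.5)]),70)[:,:2]; print(b,b.mean(0))
v=b[1]-b[0];v2=b[0]-b[3]; print(np.degrees(np.arctan2(v[1],v[0])),np.degrees(np.arctan2(-v2[0],v2[1])), np.hypot(*v),np.hypot(*v2))
print("tubes",w(c,f([(340,371),(320,432)]),100)[:,:2])
x,y=w(c,f([(366.5,198)]),84)[0,:2]
go(x,y,140,15)
E
```

```text
cap [[415.  146.5]]
[[385.2 163.6]
 [433.1 176.5]
 [446.7 127.4]
 [396.5 114. ]] [415.4 145.4]
15.000464391040678 12.883337385194423 49.60517610227317 50.94292101577717
tubes [[426.8  25.1]
 [423.8 -28.8]]
shift [ 43.1 -16.7 102.9] turn [-0.  -0.   0.1]
```

carry_out:
  series:
    - [[20,-8,40,0,0,0.5,-1],[43,-16.5,80,0,0,0.5,-1],[43,-16.5,103,0,0,0.5,-1],[43,-16.5,103,0,0,0.5,-1],[43,-16.5,103,0,0,0.5,-1],[43,-16.5,103,0,0,0.5,-1],[43,-16.5,103,0,0,0.5,-1],[43,-16.5,103,0,0,0.5,-1]]

```text
time: 8.42
tool_pos: [416.7, 146.6, 142.8]
ee_rot: [0.612, 0.791, 0.002, 0.001]
contact_force: [0.2, 0.6, 0.2]
grip_width: 85.5
```

```bash
python3 - <<'E'
from h import *
st();go(415.3,146.3,25,14.5)
c=r.capture("wrist");cv2.imwrite("pics/w4.png",c["image"])
E
```

```text
t 8.42 tcp [416.7 146.6 142.8] yaw(y axis) 14.54 z [ 4.5e-03  9.0e-04 -1.0e+00] F [0.2 0.6 0.2] w 85.5 q [ 0.22 -0.29  2.19 -0.    1.24 -0.04]
shift [ 6.0000e-02 -2.0000e+00  1.1781e+02] turn [0.26 0.01 0.04]
```

View pics/w4.png

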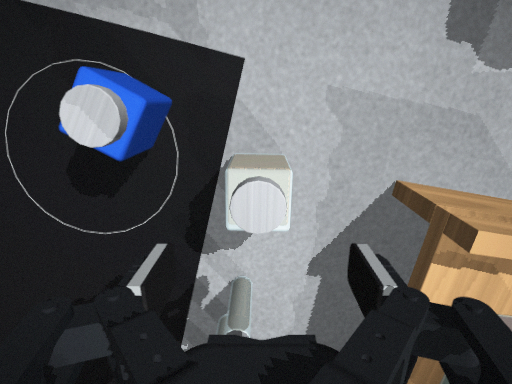

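carry_out:
  series:
    - [[0,-0.5,35,0,0,0,-1],[0,-0.5,70,0,0,0,-1],[0,-0.5,100,0,0,0,-1],[0,-0.5,114,0,0,0,-1],[0,-0.5,115,0,0,0,-1],[0,-0.5,115,0,0,0,-1],[0,-0.5,115,0,0,0,-1],[0,-0.5,115,0,0,0,-1],[0,-0.5,115,0,0,0,-1],[0,-0.5,115,0,0,0,-1]]

```text
time: 9.3
tool_pos: [415.3, 146.8, 26.5]
ee_rot: [0.612, 0.791, 0.001, 0.001]
contact_force: [-0.4, -0.1, -0.2]
grip_width: 85.7
```

carry_out:
  series:
    - [[0,0,0,0,0,0,-1],[0,0,0,0,0,0,1],[0,0,0,0,0,0,1],[0,0,0,0,0,0,1],[0,0,0,0,0,0,1],[0,0,0,0,0,0,1],[0,0,0,0,0,0,1],[0,0,0,0,0,0,1],[0,0,0,0,0,0,1]]
  grip_force: 30

```text
time: 10.05
tool_pos: [414.4, 146.6, 25.3]
ee_rot: [0.612, 0.791, 0.0, 0.0]
contact_force: [-0.2, -0.1, 1.7]
grip_width: 51.8
```

```bash
python3 - <<'E'
from h import *
st()
E
```

```text
t 10.05 tcp [414.4 146.6  25.3] yaw(y axis) 14.59 z [ 3.e-04  1.e-04 -1.e+00] F [-0.2 -0.1  1.7] w 51.8 q [ 0.22 -0.12  2.27  0.    0.99 -0.04]
```

carry_out:
  series:
    - [[0,0,-30,0,0,0,1],[0,0,-70,0,0,0,1],[0,0,-110,0,0,0,1],[0,0,-150,0,0,0,1],[0,0,-190,0,0,0,1],[0,0,-230,0,0,0,1],[0,0,-235,0,0,0,1],[0,0,-235,0,0,0,1]]

```text
time: 10.72
tool_pos: [415.7, 146.8, 263.4]
ee_rot: [0.612, 0.791, 0.002, 0.002]
contact_force: [0.2, -0.5, -2.0]
grip_width: 52.1
```

```bash
python3 - <<'E'
from h import *
st(); go(520,0,260,4.95)
E
```

```text
t 10.72 tcp [415.7 146.8 263.4] yaw(y axis) 14.59 z [ 0.0063  0.0014 -1.    ] F [ 0.2 -0.5 -2. ] w 52.1 q [ 0.22 -0.39  2.06 -0.    1.46 -0.04]
shift [-168.36   63.98    3.89] turn [ 0.37 -0.02  9.64]
```

carry_out:
  series:
    - [[-38,14,0,0,0,4,1],[-76,28,0,0,0,9,1],[-114,42,0,0,0,9.6,1],[-150,56,0,0,0,9.6,1],[-168,64,0,0,0,9.6,1],[-168,64,0,0,0,9.6,1],[-168,64,0,0,0,9.6,1],[-168,64,0,0,0,9.6,1],[-168,64,0,0,0,9.6,1],[-168,64,0,0,0,9.6,1]]

```text
time: 11.55
tool_pos: [517.7, 1.1, 259.5]
ee_rot: [0.675, 0.738, -0.0, -0.0]
contact_force: [-0.4, -0.2, -2.0]
grip_width: 51.7
```

```bash
python3 - <<'E'
from h import *
st()
c=r.capture("wrist"); np.savez("pics/w5.npz",**c); st()
cv2.imwrite("pics/w5.png",cv2.resize(c["image"],None,fx=1.5,fy=1.5,interpolation=cv2.INTER_CUBIC))
E
```

```text
t 11.55 tcp [517.7   1.1 259.5] yaw(y axis) 5.08 z [-9.e-04  2.e-04 -1.e+00] F [-0.4 -0.2 -2. ] w 51.7 q [-0.1  -0.19  1.91  0.    1.42 -0.19]
t 11.60 tcp [517.9   1.  259.9] yaw(y axis) 5.08 z [-2.e-04  1.e-04 -1.e+00] F [ 0.1  0.2 -1.4] w 51.7 q [-0.1  -0.19  1.91  0.    1.42 -0.19]
```

View pics/w5.png

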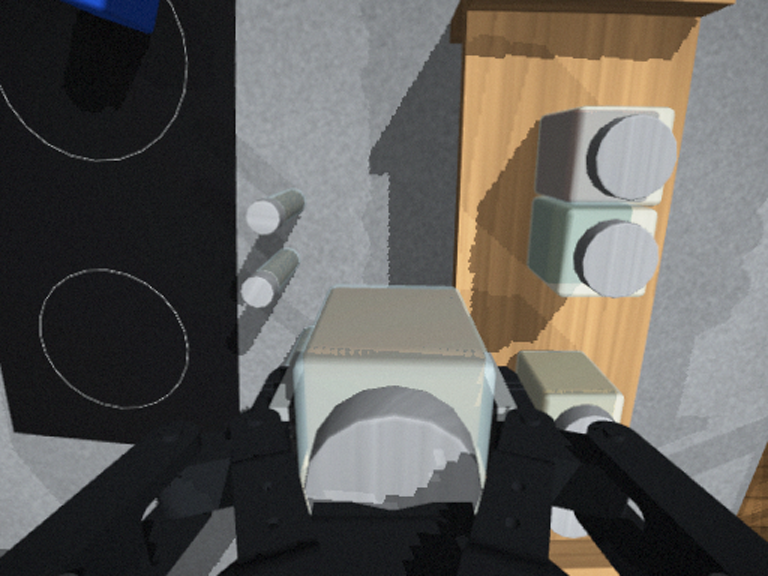

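```bash
python3 - <<'E'
from h import *
np.set_printoptions(suppress=True,precision=1)
c=dict(np.load("pics/w5.npz"))
f=lambda p:[(u/1.5,v/1.5) for u,v in p]
a=np.radians(4.95);u=np.array([-np.sin(a),np.cos(a)]);n=np.array([np.cos(a),np.sin(a)])
sn=lambda p:np.c_[p[:,:2]@u,p[:,:2]@n]
print("caps s,n",sn(w(c,f([(638,157),(619,259)]),174)),w(c,f([(638,157),(619,259)]),174)[:,:2])
print("jar2 -y top edge",sn(w(c,f([(570,296),(645,296)]),160)),"jar2 +y/jar1",sn(w(c,f([(600,202)]),160)))
print("jar3 bottom edge",sn(w(c,f([(530,352),(578,351)]),90)),"top edge",sn(w(c,f([(565,392),(618,391)]),160)))
print("line at orig row",sn(np.array([[642.0,-30.0,0],[646.6,-82.8,0],[636.4,31.2,0]])))
E
```

```text
caps s,n [[ 28.8 638.4]
 [-23.7 636.5]] [[633.6  83.7]
 [636.1  31.3]]
jar2 -y top edge [[-49.1 618.4]
 [-49.  662.7]] jar2 +y/jar1 [[  4.7 628.6]]
jar3 bottom edge [[-118.1  622.4]
 [-117.4  659.9]] top edge [[-111.8  623.2]
 [-111.4  656.6]]
line at orig row [[ -85.3  637. ]
 [-138.3  637. ]
 [ -23.8  636.7]]
```

```bash
python3 - <<'E'
from h import *
a=np.radians(4.95);u=np.array([-np.sin(a),np.cos(a)]);n=np.array([np.cos(a),np.sin(a)])
p=-80.8*u+637.2*n; print(p); st(); go(p[0],p[1],260,4.95)
E
```

```text
[641.79542226 -25.51697413]
t 11.60 tcp [517.9   1.  259.9] yaw(y axis) 5.08 z [-2.e-04  1.e-04 -1.e+00] F [ 0.1  0.2 -1.4] w 51.7 q [-0.1  -0.19  1.91  0.    1.42 -0.19]
shift [-37.36 121.06  -0.17] turn [-0.01 -0.01  0.13]
```

carry_out:
  series:
    - [[-12,40,0,0,0,0,1],[-25,80,0,0,0,0,1],[-37,110,0,0,0,0.1,1],[-37,120.5,0,0,0,0.1,1],[-37,120.5,0,0,0,0.1,1],[-37,120.5,0,0,0,0.1,1],[-37,120.5,0,0,0,0.1,1],[-37,120.5,0,0,0,0.1,1],[-37,120.5,0,0,0,0.1,1],[-37,120.5,0,0,0,0.1,1]]

```text
time: 12.43
tool_pos: [641.1, -26.1, 260.6]
ee_rot: [0.676, 0.737, 0.0, 0.0]
contact_force: [-0.6, 0.5, -1.6]
grip_width: 52.0
```

```bash
python3 - <<'E'
from h import *
st(); go(641.8,-25.5,260,4.95)
E
```

```text
t 12.43 tcp [641.1 -26.1 260.6] yaw(y axis) 4.91 z [ 6.e-04 -1.e-04 -1.e+00] F [-0.6  0.5 -1.6] w 52.0 q [-0.12  0.09  1.64 -0.    1.41 -0.21]
shift [0.51 0.75 0.64] turn [ 0.04  0.01 -0.04]
```

carry_out:
  series:
    - [[0.4,0.7,25,0,0,0,1],[0.4,0.7,55,0,0,0,1],[0.4,0.7,80,0,0,0,1],[0.4,0.7,100,0,0,0,1],[0.4,0.7,120,0,0,0,1],[0.4,0.7,132,0,0,0,1],[0.4,0.7,140,0,0,0,1],[0.4,0.7,140,0,0,0,1],[0.4,0.7,140,0,0,0,1],[0.4,0.7,140,0,0,0,1]]

```text
time: 13.27
tool_pos: [643.5, -26.0, 121.9]
ee_rot: [0.676, 0.737, 0.001, 0.001]
contact_force: [0.9, 0.3, -2.2]
grip_width: 51.8
```

```bash
python3 - <<'E'
from h import *
st(); go(641.8,-25.5,115.5,4.95)
E
```

```text
t 13.27 tcp [643.5 -26.  121.9] yaw(y axis) 4.89 z [ 2.9e-03 -3.0e-04 -1.0e+00] F [ 0.9  0.3 -2.2] w 51.8 q [-0.12  0.2   1.76  0.    1.18 -0.21]
shift [ 0.66 -1.64  6.44] turn [ 0.16  0.03 -0.06]
```

carry_out:
  series:
    - [[0,0,1,0,0,0,1],[0,0,2,0,0,0,1],[0,0,3,0,0,0,1],[0,0,4,0,0,0,1],[0,0,4.5,0,0,0,1],[0,0,4.5,0,0,0,1],[0,0,4.5,0,0,0,1],[0,0,4.5,0,0,0,1],[0,0,4.5,0,0,0,1],[0,0,4.5,0,0,0,1]]

```text
time: 14.1
tool_pos: [642.4, -25.9, 115.6]
ee_rot: [0.676, 0.737, 0.0, 0.0]
contact_force: [-0.4, -0.1, -2.0]
grip_width: 51.3
```

```bash
python3 - <<'E'
from h import *
st(); go(641.8,-25.5,115.3,4.95)
E
```

```text
t 14.10 tcp [642.4 -25.9 115.6] yaw(y axis) 4.89 z [ 0.  0. -1.] F [-0.4 -0.1 -2. ] w 51.3 q [-0.12  0.2   1.76  0.    1.18 -0.21]
shift [ 0.45 -0.58  0.33] turn [ 0.   -0.   -0.06]
```

carry_out:
  series:
    - [[0,-0.5,0.4,0,0,0,1],[0,-0.5,0.8,0,0,0,1],[0,-0.5,0.8,0,0,0,1],[0,-0.5,0.8,0,0,0,1]]

```text
time: 14.43
tool_pos: [642.1, -25.9, 115.3]
ee_rot: [0.676, 0.737, 0.0, 0.0]
contact_force: [-1.1, 0.4, 1.0]
grip_width: 51.8
```

```bash
python3 - <<'E'
from h import *
st()
E
```

```text
t 14.43 tcp [642.1 -25.9 115.3] yaw(y axis) 4.89 z [ 5.e-04 -1.e-04 -1.e+00] F [-1.1  0.4  1. ] w 51.8 q [-0.12  0.2   1.76 -0.    1.17 -0.21]
```

carry_out:
  series:
    - [[0,0,0,0,0,0,-1],[0,0,0,0,0,0,-1],[0,0,0,0,0,0,-1],[0,0,0,0,0,0,-1],[0,0,0,0,0,0,-1],[0,0,-10,0,0,0,-1],[0,0,-40,0,0,0,-1],[0,0,-75,0,0,0,-1],[0,0,-100,0,0,0,-1],[0,0,-100,0,0,0,-1]]

```text
time: 15.27
tool_pos: [645.5, -26.3, 223.9]
ee_rot: [0.676, 0.737, 0.004, 0.005]
contact_force: [0.5, 0.6, 0.6]
grip_width: 84.8
```

carry_out:
  series:
    - [[40,0,0,0,0,0,-1],[80,0,0,0,0,0,-1],[109,0,0,0,0,0,-1],[109,0,0,0,0,0,-1],[109,0,0,0,0,0,-1],[109,0,0,0,0,0,-1],[109,0,0,0,0,0,-1],[109,0,0,0,0,0,-1]]

```text
time: 15.93
tool_pos: [632.8, 81.5, 214.8]
ee_rot: [0.677, 0.736, -0.0, 0.0]
contact_force: [0.2, -0.1, 0.7]
grip_width: 85.0
```

```bash
python3 - <<'E'
from h import *
st(); go(632.3,83.9,115.3,4.95)
E
```

```text
t 15.93 tcp [632.8  81.5 214.8] yaw(y axis) 4.80 z [-0.e+00 -2.e-04 -1.e+00] F [ 0.2 -0.1  0.7] w 85.0 q [ 0.04  0.11  1.7  -0.    1.34 -0.04]
shift [ 2.47 -0.26 99.52] turn [-0.    0.01 -0.15]
```

carry_out:
  series:
    - [[2,0,35,0,0,0,-1],[2,0,70,0,0,-0.1,-1],[2,0,92,0,0,-0.1,-1],[2,0,99,0,0,-0.1,-1],[2,0,99,0,0,-0.1,-1],[2,0,99,0,0,-0.1,-1],[2,0,99,0,0,-0.1,-1],[2,0,99,0,0,-0.1,-1],[2,0,99,0,0,-0.1,-1],[2,0,99,0,0,-0.1,-1]]

```text
time: 16.77
tool_pos: [633.2, 84.7, 117.3]
ee_rot: [0.676, 0.737, 0.001, 0.001]
contact_force: [-0.3, 0.5, 0.4]
grip_width: 85.8
```

carry_out:
  series:
    - [[0,0,0,0,0,0,-1],[0,0,0,0,0,0,-1],[0,0,0,0,0,0,-1],[0,0,0,0,0,0,-1]]

```text
time: 17.1
tool_pos: [632.4, 84.7, 115.8]
ee_rot: [0.676, 0.737, -0.0, -0.0]
contact_force: [0.5, 0.2, 0.9]
grip_width: 85.6
```

```bash
python3 - <<'E'
from h import *
st(); go(632.3,83.9,115.3,4.95)
E
```

```text
t 17.10 tcp [632.4  84.7 115.8] yaw(y axis) 4.99 z [-1.e-04  0.e+00 -1.e+00] F [0.5 0.2 0.9] w 85.6 q [ 0.05  0.19  1.77  0.    1.17 -0.04]
shift [-0.76 -0.15  0.48] turn [-0.   -0.    0.04]
```

carry_out:
  series:
    - [[0,0,0,0,0,0,1],[0,0,0,0,0,0,1],[0,0,0,0,0,0,1],[0,0,0,0,0,0,1],[0,0,0,0,0,0,1],[0,0,0,0,0,0,1],[0,0,0,0,0,0,1],[0,0,0,0,0,0,1]]
  grip_force: 25

```text
time: 17.77
tool_pos: [632.5, 84.7, 115.8]
ee_rot: [0.676, 0.737, 0.0, 0.0]
contact_force: [0.7, 0.3, 0.0]
grip_width: 52.0
```

carry_out:
  series:
    - [[-2,0,0,0,0,0,1],[-4,0,0,0,0,0,1],[-6,0,0,0,0,0,1],[-8,0,0,0,0,0,1],[-10,0,0,0,0,0,1],[-12,0,0,0,0,0,1],[-14,0,0,0,0,0,1],[-15,0,0,0,0,0,1],[-16,0,0,0,0,0,1],[-16,0,0,0,0,0,1]]

```text
time: 18.6
tool_pos: [633.8, 68.8, 115.8]
ee_rot: [0.676, 0.737, 0.0, -0.0]
contact_force: [-0.4, 4.6, 1.4]
grip_width: 51.3
```

carry_out:
  series:
    - [[0,0,0,0,0,0,1],[0,0,0,0,0,0,1],[0,0,0,0,0,0,1]]

```text
time: 18.85
tool_pos: [633.8, 68.8, 115.8]
ee_rot: [0.676, 0.737, -0.0, -0.0]
contact_force: [-0.2, 3.5, 0.3]
grip_width: 51.7
```

```bash
python3 - <<'E'
from h import *
st()
E
```

```text
t 18.85 tcp [633.8  68.8 115.8] yaw(y axis) 4.99 z [-1.e-04  1.e-04 -1.e+00] F [-0.2  3.5  0.3] w 51.7 q [ 0.02  0.19  1.78  0.    1.17 -0.06]
```

carry_out:
  series:
    - [[0,0,0,0,0,0,-1],[0,0,0,0,0,0,-1],[0,0,0,0,0,0,-1],[0,0,0,0,0,0,-1],[0,0,0,0,0,0,-1],[0,0,-10,0,0,0,-1],[0,0,-45,0,0,0,-1],[0,0,-85,0,0,0,-1],[-20,-10,-120,0,0,0,-1],[-40,-20,-150,0,0,0,-1]]

```text
time: 19.68
tool_pos: [617.9, 27.3, 269.9]
ee_rot: [0.675, 0.738, 0.001, 0.001]
contact_force: [0.4, 0.8, 1.6]
grip_width: 85.8
```

carry_out:
  series:
    - [[-30,-10,-30,0,0,0,-1],[-50,-15,-40,0,0,0,-1],[-50,-15,-40,0,0,0,-1],[-50,-15,-40,0,0,0,-1],[-50,-15,-40,0,0,0,-1],[-50,-15,-40,0,0,0,-1],[-50,-15,-40,0,0,0,-1]]

```text
time: 20.27
tool_pos: [606.3, -23.0, 304.0]
ee_rot: [0.675, 0.738, -0.001, -0.001]
contact_force: [-0.4, -0.7, 0.0]
grip_width: 85.1
```

```bash
python3 - <<'E'
from h import *
st()
c=r.capture("wrist"); np.savez("pics/w6.npz",**c)
cv2.imwrite("pics/w6.png",cv2.resize(c["image"],None,fx=1.5,fy=1.5,interpolation=cv2.INTER_CUBIC))
E
```

```text
t 20.27 tcp [606.3 -23.  304. ] yaw(y axis) 5.06 z [-2.9e-03  5.0e-04 -1.0e+00] F [-0.4 -0.7  0. ] w 85.1 q [-0.13 -0.    1.66  0.    1.49 -0.21]
```

View pics/w6.png

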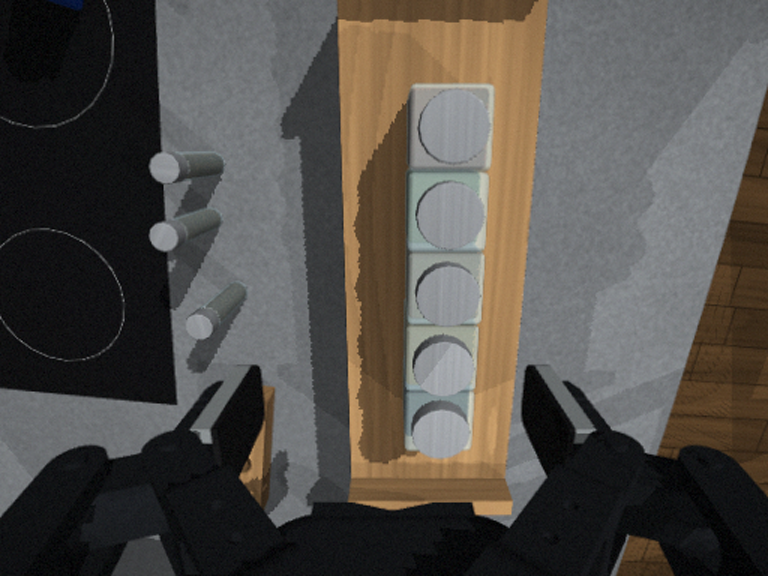

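```bash
python3 - <<'E'
from h import *
np.set_printoptions(suppress=True,precision=1)
c=dict(np.load("pics/w6.npz"))
f=lambda p:[(u/1.5,v/1.5) for u,v in p]
g=cv2.medianBlur(cv2.cvtColor(c["image"],cv2.COLOR_BGR2GRAY),3)
H=cv2.HoughCircles(g[:, 250:350],cv2.HOUGH_GRADIENT,1,30,param1=80,param2=12,minRadius=17,maxRadius=27)[0]
H=H[np.argsort(H[:,1])]; print(H+[250,0,0])
a=np.radians(4.95);u=np.array([-np.sin(a),np.cos(a)]);n=np.array([np.cos(a),np.sin(a)])
sn=lambda p:np.c_[p[:,:2]@u,p[:,:2]@n]
print("hand",sn(w(c,f([(454.5,126),(450.5,216),(448,295),(443.5,365),(440.5,429)]),174)))
print("hough",sn(w(c,H[:,:2]+[250,0],174)))
print("edges",sn(w(c,f([(340,100),(345.5,250),(350.5,430)]),90)),sn(w(c,f([(542,100),(528.5,250),(514,430)]),90)))
print("front edge tops",sn(w(c,f([(411,90),(408.5,180),(407,260),(406,330),(405,400)]),160)),"back",sn(w(c,f([(494,90),(488.5,180),(482.5,260),(477,330),(472,400)]),160)))
print("tubes",w(c,f([(165,167),(163.5,236),(199.5,326)]),100)[:,:2])
E
```

```text
[[302.5  80.5  26.4]
 [299.5 140.5  25.2]
 [297.5 196.5  21.8]
 [294.5 243.5  20.7]
 [293.5 292.5  19.4]]
hand [[  12.8  637.7]
 [ -39.4  637.4]
 [ -90.3  637.9]
 [-140.4  636.8]
 [-191.2  636.6]]
hough [[  15.7  637.2]
 [ -36.2  636.5]
 [ -90.2  636.7]
 [-140.6  635.6]
 [-199.4  636.8]]
edges [[  34.9  562.4]
 [ -79.7  563.5]
 [-251.4  563.1]] [[  35.8  713.6]
 [ -79.1  713.4]
 [-251.3  716.2]]
front edge tops [[  33.8  612.8]
 [ -18.9  611.9]
 [ -70.7  611.6]
 [-120.7  611.5]
 [-176.1  611.4]] back [[  34.1  662.4]
 [ -18.7  662.3]
 [ -70.5  661.6]
 [-120.5  660.9]
 [-176.1  660.6]]
tubes [[ 427.9   24.2]
 [ 423.7  -29.7]
 [ 449.8 -104.7]]
```

```bash
python3 - <<'E'
from h import *
st(); go(440,-75,230,0)
E
```

```text
t 20.32 tcp [606.4 -23.  304.2] yaw(y axis) 5.06 z [-2.6e-03  4.0e-04 -1.0e+00] F [-0.3  0.6 -0.6] w 85.5 q [-0.13 -0.    1.66  0.    1.49 -0.21]
shift [ -37.16 -170.16   74.64] turn [-0.15 -0.03  5.06]
```

carry_out:
  series:
    - [[-8,-38,15,0,0,2,-1],[-16,-74,30,0,0,5,-1],[-24,-110,45,0,0,5,-1],[-32,-145,60,0,0,5,-1],[-37,-170,74,0,0,5,-1],[-37,-170,74,0,0,5,-1],[-37,-170,74,0,0,5,-1],[-37,-170,74,0,0,5,-1],[-37,-170,74,0,0,5,-1],[-37,-170,74,0,0,5,-1]]

```text
time: 21.15
tool_pos: [442.0, -75.5, 233.0]
ee_rot: [0.707, 0.707, 0.0, 0.001]
contact_force: [0.9, 0.6, -0.6]
grip_width: 85.1
```

carry_out:
  series:
    - [[0,0,0,0,0,0,-1],[0,0,0,0,0,0,-1],[0,0,0,0,0,0,-1]]

```text
time: 21.4
tool_pos: [441.1, -75.5, 232.0]
ee_rot: [0.707, 0.707, 0.0, 0.0]
contact_force: [0.2, 0.7, 0.5]
grip_width: 85.9
```

```bash
python3 - <<'E'
from h import *
st()
c=r.capture("wrist"); np.savez("pics/w7.npz",**c)
cv2.imwrite("pics/w7.png",cv2.resize(c["image"],None,fx=1.5,fy=1.5,interpolation=cv2.INTER_CUBIC))
go(450,-345,170,0)
E
```

```text
t 21.40 tcp [441.1 -75.5 232. ] yaw(y axis) 0.01 z [ 1.e-04 -0.e+00 -1.e+00] F [0.2 0.7 0.5] w 85.9 q [-0.29 -0.35  2.08  0.    1.41 -0.29]
shift [-269.46    9.05   61.89] turn [-0.   -0.    0.01]
```

View pics/w7.png

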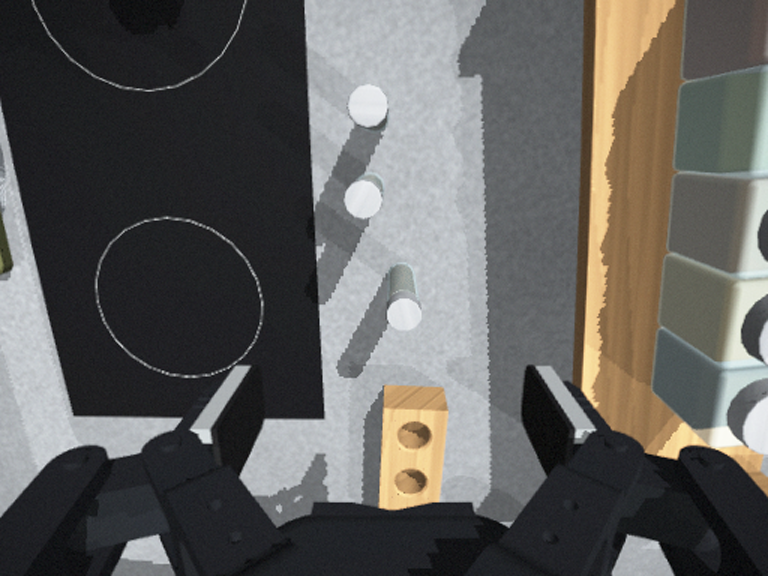

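carry_out:
  series:
    - [[-38,2,8,0,0,0,-1],[-78,4,16,0,0,0,-1],[-118,6,24,0,0,0,-1],[-158,8,32,0,0,0,-1],[-198,9,40,0,0,0,-1],[-238,9,52,0,0,0,-1],[-269,9,62,0,0,0,-1],[-269,9,62,0,0,0,-1],[-269,9,62,0,0,0,-1],[-269,9,62,0,0,0,-1]]

```text
time: 22.28
tool_pos: [449.6, -344.4, 169.7]
ee_rot: [0.707, 0.707, 0.0, -0.0]
contact_force: [0.4, -0.2, 0.5]
grip_width: 85.2
```

carry_out:
  series:
    - [[0,0,0,0,0,0,-1],[0,0,0,0,0,0,-1],[0,0,0,0,0,0,-1],[0,0,0,0,0,0,-1]]

```text
time: 22.62
tool_pos: [450.0, -344.0, 170.4]
ee_rot: [0.707, 0.707, 0.0, 0.0]
contact_force: [1.0, 0.9, 0.4]
grip_width: 85.3
```

```bash
python3 - <<'E'
from h import *
st()
c=r.capture("wrist"); np.savez("pics/w8.npz",**c)
cv2.imwrite("pics/w8.png",cv2.resize(c["image"],None,fx=1.5,fy=1.5,interpolation=cv2.INTER_CUBIC))
E
```

```text
t 22.62 tcp [ 450.  -344.   170.4] yaw(y axis) 0.06 z [ 7.e-04 -6.e-04 -1.e+00] F [1.  0.9 0.4] w 85.3 q [-0.75 -0.01  1.9   0.    1.26 -0.75]
```

View pics/w8.png

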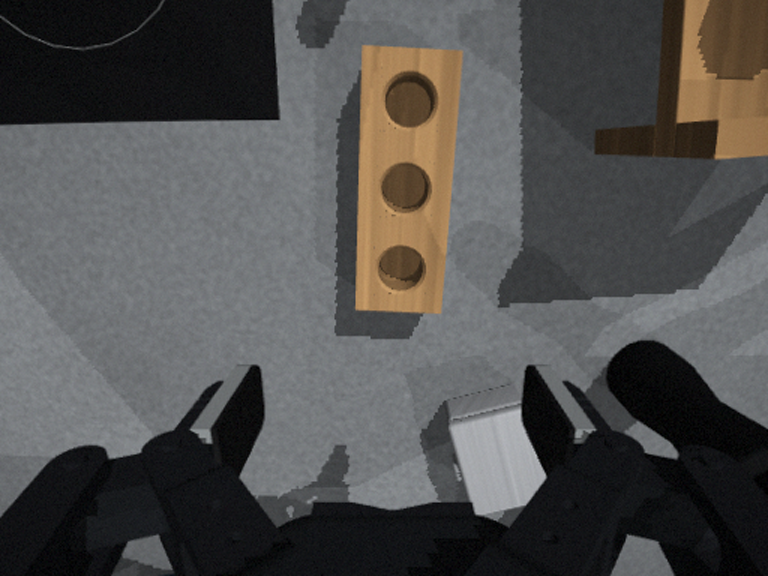

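```bash
python3 - <<'E'
from h import *
np.set_printoptions(suppress=True,precision=1)
f=lambda p:[(u/1.5,v/1.5) for u,v in p]
c=dict(np.load("pics/w8.npz"))
hz=w(c,f([(411,99),(406.5,187.5),(402,268)]),40)[:,:2]; print("holes",hz,np.hypot(*(hz[0]-hz[2])))
print("tin corner",w(c,f([(447,402),(518,385)]),40)[:,:2],"mill top",w(c,f([(640,375)]),170)[:,:2])
c=dict(np.load("pics/w7.npz"))
print("tubes",w(c,f([(368,106),(363.5,199),(404,314)]),100)[:,:2],"holes",w(c,f([(414,435),(411,481)]),40)[:,:2])
go(449.8,-104.7,230,0)
E
```

```text
holes [[ 460.8 -241.6]
 [ 458.7 -291.4]
 [ 456.4 -341.5]] 99.99855170519001
tin corner [[ 488.7 -438.4]
 [ 537.5 -425.2]] mill top [[ 540.4 -346.8]]
tubes [[ 427.2   23.3]
 [ 423.7  -29.9]
 [ 449.  -104.7]] holes [[ 460.6 -241.5]
 [ 458.6 -291.3]]
shift [239.3   0.2 -59.8] turn [0.  0.  0.1]
```

carry_out:
  series:
    - [[40,0,0,0,0,0,-1],[80,0,0,0,0,0,-1],[120,0,5,0,0,0,-1],[160,-0.5,10,0,0,0,-1],[200,-0.5,10,0,0,0,-1],[230,-0.5,10,0,0,0,-1],[239.3,-0.5,10,0,0,0,-1],[239.3,-0.5,10,0,0,0,-1],[239.3,-0.5,10,0,0,0,-1],[239.3,-0.5,10,0,0,0,-1]]

```text
time: 23.5
tool_pos: [449.4, -106.3, 160.1]
ee_rot: [0.707, 0.707, -0.0, 0.0]
contact_force: [0.4, -0.5, 0.2]
grip_width: 85.6
```

carry_out:
  series:
    - [[0,0,0,0,0,0,-1],[0,0,0,0,0,0,-1],[0,0,0,0,0,0,-1]]

```text
time: 23.75
tool_pos: [449.2, -106.2, 159.8]
ee_rot: [0.708, 0.706, -0.0, -0.0]
contact_force: [0.3, 0.5, -0.6]
grip_width: 85.6
```

```bash
python3 - <<'E'
from h import *
st(); go(449.4,-104.7,45,0)
c=dict(np.load("pics/w8.npz")); print("mill base", w(c,[(640/1.5,375/1.5)],15)[:,:2])
E
```

```text
t 23.75 tcp [ 449.2 -106.2  159.8] yaw(y axis) -0.11 z [-2.e-04  0.e+00 -1.e+00] F [ 0.3  0.5 -0.6] w 85.6 q [-0.35 -0.25  2.13 -0.    1.26 -0.35]
shift [  1.54   0.27 114.75] turn [-0.01 -0.   -0.11]
mill base [[ 638.30310156 -431.67995438]]
```

carry_out:
  series:
    - [[1.5,0.2,35,0,0,-0.1,-1],[1.5,0.2,75,0,0,-0.1,-1],[1.5,0.2,105,0,0,-0.1,-1],[1.5,0.2,114.5,0,0,-0.1,-1],[1.5,0.2,114.5,0,0,-0.1,-1],[1.5,0.2,114.5,0,0,-0.1,-1],[1.5,0.2,114.5,0,0,-0.1,-1],[1.5,0.2,114.5,0,0,-0.1,-1],[1.5,0.2,114.5,0,0,-0.1,-1],[1.5,0.2,114.5,0,0,-0.1,-1]]

```text
time: 24.58
tool_pos: [450.4, -104.2, 46.8]
ee_rot: [0.707, 0.708, 0.001, 0.001]
contact_force: [0.0, -0.1, 0.2]
grip_width: 85.5
```

carry_out:
  series:
    - [[0,0,0,0,0,0,-1],[0,0,0,0,0,0,-1],[0,0,0,0,0,0,1],[0,0,0,0,0,0,1],[0,0,0,0,0,0,1],[0,0,0,0,0,0,1],[0,0,0,0,0,0,1],[0,0,0,0,0,0,1],[0,0,0,0,0,0,1],[0,0,0,0,0,0,1]]
  grip_force: 25

```text
time: 25.42
tool_pos: [449.2, -103.8, 45.2]
ee_rot: [0.707, 0.708, -0.0, -0.0]
contact_force: [-0.0, 0.2, -0.7]
grip_width: 23.3
```

carry_out:
  series:
    - [[0,0,0,0,0,0,1],[0,0,0,0,0,0,1],[0,0,0,0,0,0,1],[0,0,0,0,0,0,1]]

```text
time: 25.75
tool_pos: [449.3, -103.8, 45.3]
ee_rot: [0.707, 0.708, 0.0, -0.0]
contact_force: [0.4, 0.2, 0.5]
grip_width: 23.5
```

```bash
python3 - <<'E'
from h import *
st(); go(456.5,-341.5,150,0)
E
```

```text
t 25.75 tcp [ 449.3 -103.8   45.3] yaw(y axis) 0.09 z [ 0.  0. -1.] F [0.4 0.2 0.5] w 23.5 q [-0.34 -0.1   2.21  0.    1.03 -0.35]
shift [-237.71    6.82 -104.72] turn [ 0.   -0.    0.09]
```

carry_out:
  series:
    - [[0,0,-30,0,0,0,1],[-10,1,-68,0,0,0,1],[-45,2,-88,0,0,0,1],[-85,4,-95,0,0,0,1],[-125,6,-95,0,0,0,1],[-165,7,-95,0,0,0,1],[-205,7,-95,0,0,0,1],[-232,7,-95,0,0,0,1],[-236.8,7,-95,0,0,0,1],[-236.8,7,-95,0,0,0,1]]

```text
time: 26.58
tool_pos: [456.4, -342.2, 140.1]
ee_rot: [0.708, 0.707, 0.0, -0.0]
contact_force: [0.4, 0.5, -0.8]
grip_width: 23.4
```

carry_out:
  series:
    - [[0,0,0,0,0,0,1],[0,0,0,0,0,0,1],[0,0,0,0,0,0,1],[0,0,0,0,0,0,1],[0,0,0,0,0,0,1]]

```text
time: 27.0
tool_pos: [456.9, -339.7, 140.4]
ee_rot: [0.706, 0.708, 0.0, 0.0]
contact_force: [-1.1, 0.1, -0.8]
grip_width: 23.2
```

```bash
python3 - <<'E'
from h import *
st(); go(456.5,-340.6,92,0)
E
```

```text
t 27.00 tcp [ 456.9 -339.7  140.4] yaw(y axis) 0.17 z [ 1.e-04 -1.e-04 -1.e+00] F [-1.1  0.1 -0.8] w 23.2 q [-0.73  0.02  1.92  0.    1.2  -0.74]
shift [-0.89 -0.42 48.41] turn [0.01 0.   0.17]
```

carry_out:
  series:
    - [[-0.6,-0.4,20,0,0,0,1],[-0.6,-0.4,38,0,0,0,1],[-0.6,-0.4,46,0,0,0,1],[-0.6,-0.4,46,0,0,0,1],[-0.6,-0.4,46,0,0,0,1],[-0.6,-0.4,46,0,0,0,1],[-0.6,-0.4,46,0,0,0,1],[-0.6,-0.4,46,0,0,0,1]]

```text
time: 27.67
tool_pos: [456.9, -341.7, 95.6]
ee_rot: [0.707, 0.708, 0.0, 0.001]
contact_force: [-0.2, -0.1, -0.5]
grip_width: 22.9
```

```bash
python3 - <<'E'
from h import *
st(); go(456.5,-340.6,56,0)
E
```

```text
t 27.67 tcp [ 456.9 -341.7   95.6] yaw(y axis) 0.09 z [ 0.0016 -0.0014 -1.    ] F [-0.2 -0.1 -0.5] w 22.9 q [-0.74  0.07  1.94  0.    1.12 -0.74]
shift [ 1.2  -0.5  39.58] turn [0.09 0.08 0.09]
```

carry_out:
  series:
    - [[0.8,0,6,0,0,0,1],[0.8,0,12,0,0,0,1],[0.8,0,18,0,0,0,1],[0.8,0,24,0,0,0,1],[0.8,0,30,0,0,0,1],[0.8,0,35,0,0,0,1],[0.8,0,38,0,0,0,1],[0.8,0,38,0,0,0,1],[0.8,0,38,0,0,0,1],[0.8,0,38,0,0,0,1]]

```text
time: 28.5
tool_pos: [456.4, -340.5, 56.4]
ee_rot: [0.707, 0.708, 0.0, 0.0]
contact_force: [0.4, 0.1, -0.6]
grip_width: 23.2
```

```bash
python3 - <<'E'
from h import *
st(); go(456.5,-340.6,55,0)
E
```

```text
t 28.50 tcp [ 456.4 -340.5   56.4] yaw(y axis) 0.09 z [ 2.e-04 -2.e-04 -1.e+00] F [ 0.4  0.1 -0.6] w 23.2 q [-0.74  0.12  1.97  0.    1.05 -0.74]
shift [-0.08  0.08  1.4 ] turn [0.01 0.01 0.09]
```

carry_out:
  series:
    - [[0,0,0.8,0,0,0,1],[0,0,0.8,0,0,0,1],[0,0,0.8,0,0,0,-1],[0,0,0.8,0,0,0,-1],[0,0,0.8,0,0,0,-1],[0,0,0.8,0,0,0,-1],[0,0,0.8,0,0,0,-1],[0,0,0.8,0,0,0,-1],[0,0,-30,0,0,0,-1],[0,0,-70,0,0,0,-1]]

```text
time: 29.33
tool_pos: [453.7, -338.1, 122.4]
ee_rot: [0.707, 0.708, -0.0, -0.005]
contact_force: [0.6, -0.5, -0.3]
grip_width: 85.5
```

carry_out:
  series:
    - [[5,0,-35,0,0,0,-1],[45,-4,-37,0,0,0,-1],[85,-8,-37,0,0,0,-1],[125,-12,-37,0,0,0,-1],[165,-16,-37,0,0,0,-1],[205,-20,-37,0,0,0,-1],[245,-26,-37,0,0,0,-1],[285,-30,-37,0,0,0,-1],[310,-32.7,-37,0,0,0,-1],[310,-32.7,-37,0,0,0,-1]]

```text
time: 30.17
tool_pos: [422.3, -26.8, 163.2]
ee_rot: [0.705, 0.709, 0.001, -0.0]
contact_force: [0.1, -0.8, -0.8]
grip_width: 85.5
```

carry_out:
  series:
    - [[0,0,0,0,0,0,-1],[0,0,0,0,0,0,-1],[0,0,0,0,0,0,-1],[0,0,0,0,0,0,-1],[0,0,0,0,0,0,-1]]

```text
time: 30.58
tool_pos: [423.2, -31.3, 163.3]
ee_rot: [0.707, 0.707, -0.0, -0.0]
contact_force: [0.2, -0.2, 0.5]
grip_width: 85.1
```

```bash
python3 - <<'E'
from h import *
np.set_printoptions(suppress=True,precision=1)
st(); go(423.7,-29.8,45,0)
c=r.capture("wrist"); cv2.imwrite("pics/w9.png",c["image"])
for d in r.spot_in("tube_1","wrist"): print(round(d["score"],2),d["rect"])
print(proj(c,[[423.7,-29.8,100],[427.3,23.5,100]]))
E
```

```text
t 30.58 tcp [423.2 -31.3 163.3] yaw(y axis) -0.01 z [-0. -0. -1.] F [ 0.2 -0.2  0.5] w 85.1 q [-0.2 -0.3  2.2 -0.   1.3 -0.2]
shift [  1.5   0.5 118.3] turn [-0.  0. -0.]
0.91 [246.3, 104.9, 281.7, 143.9]
0.73 [244.6, 163.3, 278.2, 219.4]
[[262.  203.6]
 [267.3 130.1]]
```

carry_out:
  series:
    - [[1.2,0.4,35,0,0,0,-1],[1.2,0.4,75,0,0,0,-1],[1.2,0.4,108,0,0,0,-1],[1.2,0.4,118,0,0,0,-1],[1.2,0.4,118,0,0,0,-1],[1.2,0.4,118,0,0,0,-1],[1.2,0.4,118,0,0,0,-1],[1.2,0.4,118,0,0,0,-1],[1.2,0.4,118,0,0,0,-1],[1.2,0.4,118,0,0,0,-1]]

```text
time: 31.52
tool_pos: [424.7, -29.5, 46.8]
ee_rot: [0.707, 0.708, 0.001, 0.001]
contact_force: [0.0, -0.5, -0.3]
grip_width: 85.5
```

carry_out:
  series:
    - [[0,0,0,0,0,0,-1],[0,0,0,0,0,0,-1],[0,0,0,0,0,0,1],[0,0,0,0,0,0,1],[0,0,0,0,0,0,1],[0,0,0,0,0,0,1],[0,0,0,0,0,0,1],[0,0,0,0,0,0,1],[0,0,0,0,0,0,1],[0,0,0,0,0,0,1]]
  grip_force: 25

```text
time: 32.35
tool_pos: [423.5, -29.3, 45.3]
ee_rot: [0.707, 0.708, -0.0, -0.0]
contact_force: [0.5, -1.2, -0.6]
grip_width: 23.4
```

carry_out:
  series:
    - [[0,0,0,0,0,0,1],[0,0,0,0,0,0,1],[0,0,0,0,0,0,1],[0,0,0,0,0,0,1]]

```text
time: 32.68
tool_pos: [423.5, -29.2, 45.3]
ee_rot: [0.707, 0.708, -0.0, -0.0]
contact_force: [-0.2, 0.7, -0.7]
grip_width: 23.4
```

```bash
python3 - <<'E'
from h import *
st(); go(458.7,-291.4,165,0)
E
```

```text
t 32.68 tcp [423.5 -29.2  45.3] yaw(y axis) 0.09 z [-1.e-04  0.e+00 -1.e+00] F [-0.2  0.7 -0.7] w 23.4 q [-0.2  -0.19  2.29  0.    1.04 -0.2 ]
shift [-262.21   34.78 -119.74] turn [-0.01 -0.    0.09]
```

carry_out:
  series:
    - [[0,0,-35,0,0,0,1],[-10,1,-73,0,0,0,1],[-48,6,-88,0,0,0,1],[-88,12,-95,0,0,0,1],[-128,18,-95,0,0,0,1],[-168,24,-95,0,0,0,1],[-208,30,-95,0,0,0,1],[-245,34.8,-95,0,0,0,1],[-261.6,34.8,-95,0,0,0,1],[-261.6,34.8,-95,0,0,0,1]]

```text
time: 33.52
tool_pos: [458.6, -293.9, 140.2]
ee_rot: [0.708, 0.706, -0.0, 0.0]
contact_force: [-0.2, 0.8, -0.8]
grip_width: 23.1
```

carry_out:
  series:
    - [[0,0,0,0,0,0,1],[0,0,0,0,0,0,1],[0,0,0,0,0,0,1],[0,0,0,0,0,0,1],[0,0,0,0,0,0,1],[0,0,0,0,0,0,1]]

```text
time: 34.02
tool_pos: [458.8, -290.0, 140.4]
ee_rot: [0.706, 0.708, 0.0, 0.0]
contact_force: [-0.4, -0.0, -0.4]
grip_width: 23.1
```

```bash
python3 - <<'E'
from h import *
st(); go(458.7,-290.8,94,0)
E
```

```text
t 34.02 tcp [ 458.8 -290.   140.4] yaw(y axis) 0.15 z [ 2.e-04 -1.e-04 -1.e+00] F [-0.4 -0.  -0.4] w 23.1 q [-0.66 -0.04  1.98  0.    1.2  -0.67]
shift [-0.77 -0.16 46.44] turn [0.01 0.   0.15]
```

carry_out:
  series:
    - [[-0.3,-0.1,20,0,0,0,1],[-0.3,-0.1,38,0,0,0,1],[-0.3,-0.1,46,0,0,0,1],[-0.3,-0.1,46,0,0,0,1],[-0.3,-0.1,46,0,0,0,1],[-0.3,-0.1,46,0,0,0,1],[-0.3,-0.1,46,0,0,0,1],[-0.3,-0.1,46,0,0,0,1]]

```text
time: 34.68
tool_pos: [459.3, -291.6, 95.6]
ee_rot: [0.707, 0.708, 0.0, 0.001]
contact_force: [0.2, -0.1, -1.4]
grip_width: 23.5
```

```bash
python3 - <<'E'
from h import *
st(); go(458.7,-290.8,55.3,0)
E
```

```text
t 34.68 tcp [ 459.3 -291.6   95.6] yaw(y axis) 0.09 z [ 0.0017 -0.0013 -1.    ] F [ 0.2 -0.1 -1.4] w 23.5 q [-0.66  0.02  2.    0.    1.12 -0.67]
shift [ 0.86 -0.66 40.25] turn [0.1  0.07 0.09]
```

carry_out:
  series:
    - [[0.5,0,6,0,0,0,1],[0.5,0,12,0,0,0,1],[0.5,0,18,0,0,0,1],[0.5,0,24,0,0,0,1],[0.5,0,30,0,0,0,1],[0.5,0,35,0,0,0,1],[0.5,0,38.5,0,0,0,1],[0.5,0,38.5,0,0,0,1],[0.5,0,38.5,0,0,0,1],[0.5,0,38.5,0,0,0,1]]

```text
time: 35.52
tool_pos: [458.6, -290.6, 55.7]
ee_rot: [0.707, 0.708, 0.0, -0.0]
contact_force: [-0.7, -0.0, -0.5]
grip_width: 23.1
```

```bash
python3 - <<'E'
from h import *
st(); go(427.3,23.5,130,0)
E
```

```text
t 35.52 tcp [ 458.6 -290.6   55.7] yaw(y axis) 0.09 z [-0.e+00  1.e-04 -1.e+00] F [-0.7 -0.  -0.5] w 23.1 q [-0.66  0.07  2.03  0.    1.05 -0.67]
shift [314.15 -30.86 -74.32] turn [-0.   -0.    0.09]
```

carry_out:
  series:
    - [[0,0,0.4,0,0,0,1],[0,0,0.4,0,0,0,-1],[0,0,0.4,0,0,0,-1],[0,0,0.4,0,0,0,-1],[0,0,0.4,0,0,0,-1],[0,0,0.4,0,0,0,-1],[0,0,0.4,0,0,0,-1],[0,0,-30,0,0,0,-1],[0,0,-70,0,0,0,-1],[10,0,-107,0,0,0,-1]]

```text
time: 36.35
tool_pos: [458.0, -281.1, 163.4]
ee_rot: [0.707, 0.707, -0.0, -0.001]
contact_force: [0.9, -0.6, -0.3]
grip_width: 85.4
```

carry_out:
  series:
    - [[40,-4,0,0,0,0,-1],[80,-8,0,0,0,0,-1],[120,-12,0,0,0,0,-1],[160,-16,0,0,0,0,-1],[200,-20,0,0,0,0,-1],[240,-26,0,0,0,0,-1],[280,-30,0,0,0,0,-1],[304,-30.9,0,0,0,0,-1],[304,-30.9,0,0,0,0,-1],[304,-30.9,0,0,0,0,-1]]

```text
time: 37.18
tool_pos: [427.1, 24.3, 162.9]
ee_rot: [0.705, 0.709, 0.0, 0.0]
contact_force: [0.7, -0.1, 0.4]
grip_width: 85.3
```

carry_out:
  series:
    - [[0,0,0,0,0,0,-1],[0,0,0,0,0,0,-1],[0,0,0,0,0,0,-1],[0,0,0,0,0,0,-1],[0,0,0,0,0,0,-1]]

```text
time: 37.6
tool_pos: [427.3, 22.6, 162.7]
ee_rot: [0.707, 0.707, -0.0, -0.0]
contact_force: [-0.8, 0.0, -0.3]
grip_width: 85.5
```

```bash
python3 - <<'E'
from h import *
np.set_printoptions(suppress=True,precision=1)
st(); go(427.3,23.5,45,0)
c=r.capture("wrist"); cv2.imwrite("pics/w10.png",c["image"])
for d in r.spot_in("tube_1","wrist"): print(round(d["score"],2),d["rect"])
print(proj(c,[[427.3+12,23.5,100],[427.3-12,23.5,100],[427.3,11.5,100],[427.3,35.5,0]]))
E
```

```text
t 37.60 tcp [427.3  22.6 162.7] yaw(y axis) -0.00 z [-0.  0. -1.] F [-0.8  0.  -0.3] w 85.5 q [-0.1 -0.3  2.2  0.   1.3 -0.1]
shift [  0.9  -0.  117.7] turn [-0. -0. -0.]
0.95 [241.7, 163.7, 277.0, 218.3]
[[277.6 204.6]
 [245.  204.6]
 [261.3 219.8]
 [261.3 161.1]]
```

carry_out:
  series:
    - [[1,-0.4,35,0,0,0,-1],[1,-0.4,75,0,0,0,-1],[1,-0.4,108,0,0,0,-1],[1,-0.4,117.5,0,0,0,-1],[1,-0.4,117.5,0,0,0,-1],[1,-0.4,117.5,0,0,0,-1],[1,-0.4,117.5,0,0,0,-1],[1,-0.4,117.5,0,0,0,-1],[1,-0.4,117.5,0,0,0,-1],[1,-0.4,117.5,0,0,0,-1]]

```text
time: 38.53
tool_pos: [428.0, 24.3, 46.8]
ee_rot: [0.707, 0.708, 0.001, 0.001]
contact_force: [0.2, 0.0, 0.4]
grip_width: 85.2
```

carry_out:
  series:
    - [[0,0,0,0,0,0,-1],[0,0,0,0,0,0,-1],[0,0,0,0,0,0,1],[0,0,0,0,0,0,1],[0,0,0,0,0,0,1],[0,0,0,0,0,0,1],[0,0,0,0,0,0,1],[0,0,0,0,0,0,1],[0,0,0,0,0,0,1],[0,0,0,0,0,0,1]]
  grip_force: 25

```text
time: 39.37
tool_pos: [426.8, 24.3, 45.3]
ee_rot: [0.707, 0.708, -0.0, -0.0]
contact_force: [-0.1, 0.1, 0.8]
grip_width: 23.7
```

carry_out:
  series:
    - [[0,0,0,0,0,0,1],[0,0,0,0,0,0,1],[0,0,0,0,0,0,1],[0,0,0,0,0,0,1]]

```text
time: 39.7
tool_pos: [426.8, 24.4, 45.3]
ee_rot: [0.707, 0.708, 0.0, 0.0]
contact_force: [-0.5, -0.1, -0.2]
grip_width: 23.2
```

```bash
python3 - <<'E'
from h import *
st(); go(460.7,-241.5,140,0)
E
```

```text
t 39.70 tcp [426.8  24.4  45.3] yaw(y axis) 0.09 z [ 0.  0. -1.] F [-0.5 -0.1 -0.2] w 23.2 q [-0.07 -0.18  2.29  0.    1.04 -0.07]
shift [-265.91   33.44  -94.68] turn [ 0.   -0.    0.09]
```

carry_out:
  series:
    - [[0,0,-35,0,0,0,1],[-10,1,-73,0,0,0,1],[-48,6,-88,0,0,0,1],[-88,12,-95,0,0,0,1],[-128,18,-95,0,0,0,1],[-168,24,-95,0,0,0,1],[-208,30,-95,0,0,0,1],[-246,33.4,-95,0,0,0,1],[-265.2,33.4,-95,0,0,0,1],[-265.2,33.4,-95,0,0,0,1]]

```text
time: 40.53
tool_pos: [460.6, -244.5, 140.3]
ee_rot: [0.708, 0.706, -0.0, 0.0]
contact_force: [-1.1, -0.2, -0.5]
grip_width: 23.4
```

carry_out:
  series:
    - [[0,0,0,0,0,0,1],[0,0,0,0,0,0,1],[0,0,0,0,0,0,1],[0,0,0,0,0,0,1],[0,0,0,0,0,0,1],[0,0,0,0,0,0,1],[0,0,20,0,0,0,1],[0,0,38,0,0,0,1],[0,0,46,0,0,0,1],[0,0,46,0,0,0,1]]

```text
time: 41.37
tool_pos: [459.2, -239.5, 91.9]
ee_rot: [0.706, 0.708, -0.0, -0.002]
contact_force: [-0.1, -0.4, 0.3]
grip_width: 23.3
```

carry_out:
  series:
    - [[0,0,0,0,0,0,1],[0,0,0,0,0,0,1],[0,0,0,0,0,0,1],[0,0,0,0,0,0,1],[0,0,0,0,0,0,1]]

```text
time: 41.78
tool_pos: [461.1, -241.1, 95.2]
ee_rot: [0.707, 0.708, 0.0, 0.001]
contact_force: [-0.5, 0.6, -0.3]
grip_width: 23.0
```

```bash
python3 - <<'E'
from h import *
st(); go(460.7,-240.8,55.3,0)
E
```

```text
t 41.78 tcp [ 461.1 -241.1   95.2] yaw(y axis) 0.09 z [ 1.3e-03 -8.0e-04 -1.0e+00] F [-0.5  0.6 -0.3] w 23.0 q [-0.58 -0.04  2.06 -0.    1.12 -0.59]
shift [ 0.35 -0.48 39.88] turn [0.07 0.05 0.09]
```

carry_out:
  series:
    - [[0,0,6,0,0,0,1],[0,0,12,0,0,0,1],[0,0,18,0,0,0,1],[0,0,24,0,0,0,1],[0,0,30,0,0,0,1],[0,0,35,0,0,0,1],[0,0,38.5,0,0,0,1],[0,0,38.5,0,0,0,1],[0,0,38.5,0,0,0,1],[0,0,38.5,0,0,0,1]]

```text
time: 42.62
tool_pos: [460.7, -240.8, 55.7]
ee_rot: [0.707, 0.708, 0.0, 0.0]
contact_force: [-0.5, 0.6, -1.2]
grip_width: 23.2
```

```bash
python3 - <<'E'
from h import *
st(); go(450,-344,230,0)
E
```

```text
t 42.62 tcp [ 460.7 -240.8   55.7] yaw(y axis) 0.09 z [ 0.  0. -1.] F [-0.5  0.6 -1.2] w 23.2 q [-0.58  0.02  2.08  0.    1.05 -0.59]
shift [-103.18  -10.85 -174.29] turn [ 0.   -0.    0.09]
```

Inserted without resistance; release, rise, and look at the block and shelf.

carry_out:
  series:
    - [[0,0,0.4,0,0,0,1],[0,0,0.4,0,0,0,-1],[0,0,0.4,0,0,0,-1],[0,0,0.4,0,0,0,-1],[0,0,0.4,0,0,0,-1],[0,0,0.4,0,0,0,-1],[0,0,0.4,0,0,0,-1],[0,0,-30,0,0,0,-1],[0,0,-70,0,0,0,-1],[0,0,-110,0,0,0,-1]]

```text
time: 43.45
tool_pos: [459.5, -240.1, 165.6]
ee_rot: [0.707, 0.708, -0.0, -0.002]
contact_force: [1.3, -1.0, 0.8]
grip_width: 85.3
```

carry_out:
  series:
    - [[-30,-3,-25,0,0,0,-1],[-65,-6,-45,0,0,0,-1],[-100,-10,-64,0,0,0,-1],[-103,-10,-64,0,0,0,-1],[-103,-10,-64,0,0,0,-1],[-103,-10,-64,0,0,0,-1],[-103,-10,-64,0,0,0,-1],[-103,-10,-64,0,0,0,-1],[-103,-10,-64,0,0,0,-1],[-103,-10,-64,0,0,0,-1]]

```text
time: 44.28
tool_pos: [450.8, -342.8, 229.0]
ee_rot: [0.706, 0.708, -0.0, -0.001]
contact_force: [0.7, -0.1, -1.0]
grip_width: 85.8
```

```bash
python3 - <<'E'
from h import *
np.set_printoptions(suppress=True,precision=1)
st()
c=r.capture("wrist"); s=r.capture("scene")
H=[[460.7,-241.5],[458.7,-291.4],[456.5,-341.5]]
print("expected cap centres if seated (z110)",proj(c,[h+[110] for h in H]),"if not (z114)",proj(c,[h+[114] for h in H]))
a=cv2.resize(c["image"],None,fx=1.5,fy=1.5,interpolation=cv2.INTER_CUBIC)[:400]
b=cv2.resize(s["image"][160:310,90:350],None,fx=1,fy=1)
b=cv2.resize(b,(0,0),fx=1.3,fy=1.3,interpolation=cv2.INTER_CUBIC)
out=np.zeros((600,768,3),np.uint8); out[:400]=a; out[400:400+b.shape[0],:b.shape[1]]=b[:200]
cv2.imwrite("pics/fin.png",out)
np.savez("pics/w11.npz",**c)
E
```

```text
t 44.28 tcp [ 450.8 -342.8  229. ] yaw(y axis) 0.16 z [-0.  0. -1.] F [ 0.7 -0.1 -1. ] w 85.8 q [-0.7 -0.1  1.8  0.   1.4 -0.8]
expected cap centres if seated (z110) [[273.9  66.2]
 [270.7 127.7]
 [267.7 183.3]] if not (z114) [[274.   65.7]
 [270.9 128.1]
 [267.7 184.5]]
```

View pics/fin.png

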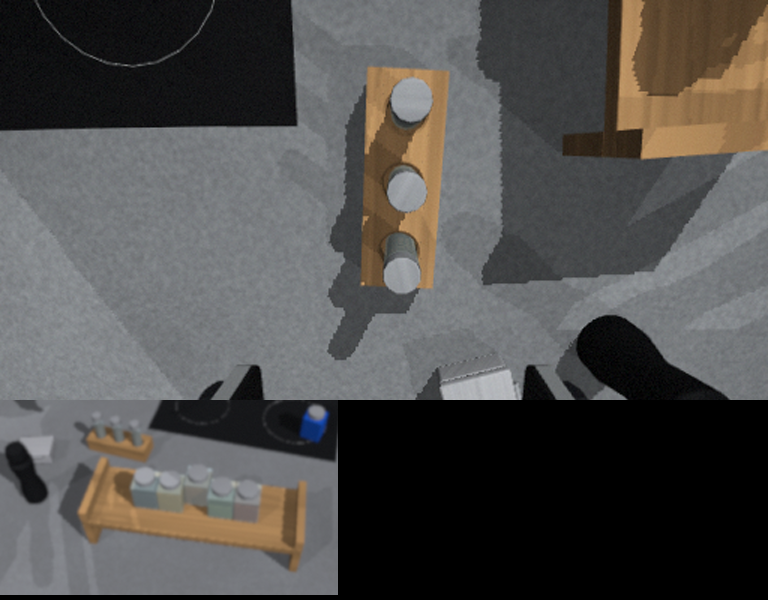

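```bash
python3 - <<'E'
from h import *
st(); go(590,-40,300,4.95)
E
```

```text
t 44.38 tcp [ 450.9 -343.2  229.5] yaw(y axis) 0.13 z [-3.e-04  4.e-04 -1.e+00] F [-0.4 -0.2  0.5] w 85.2 q [-0.75 -0.06  1.84  0.    1.36 -0.75]
shift [302.95 139.79 -70.42] turn [-0.02 -0.02 -4.82]
```

carry_out:
  series:
    - [[30,14,-20,0,0,0,-1],[65,30,-35,0,0,-1,-1],[100,46,-50,0,0,-2,-1],[135,62,-70,0,0,-3,-1],[170,78,-70,0,0,-4,-1],[206,95,-70,0,0,-4.8,-1],[242,112,-70,0,0,-4.8,-1],[278,128,-70,0,0,-4.8,-1],[303,140,-70,0,0,-4.8,-1],[303,140,-70,0,0,-4.8,-1]]

```text
time: 45.22
tool_pos: [591.6, -36.0, 299.6]
ee_rot: [0.674, 0.739, 0.001, -0.0]
contact_force: [-0.5, -0.9, -0.4]
grip_width: 85.6
```

carry_out:
  series:
    - [[0,0,0,0,0,0,-1],[0,0,0,0,0,0,-1],[0,0,0,0,0,0,-1],[0,0,0,0,0,0,-1],[0,0,0,0,0,0,-1]]

```text
time: 45.63
tool_pos: [590.0, -41.7, 299.9]
ee_rot: [0.677, 0.736, -0.0, 0.0]
contact_force: [-0.7, -0.5, -0.4]
grip_width: 85.6
```

```bash
python3 - <<'E'
from h import *
st()
c=r.capture("wrist"); np.savez("pics/w12.npz",**c)
cv2.imwrite("pics/w12.png",cv2.resize(c["image"],None,fx=1.5,fy=1.5,interpolation=cv2.INTER_CUBIC))
E
```

```text
t 45.63 tcp [590.  -41.7 299.9] yaw(y axis) 4.79 z [ 2.e-04 -2.e-04 -1.e+00] F [-0.7 -0.5 -0.4] w 85.6 q [-0.16 -0.04  1.7  -0.    1.48 -0.24]
```

View pics/w12.png

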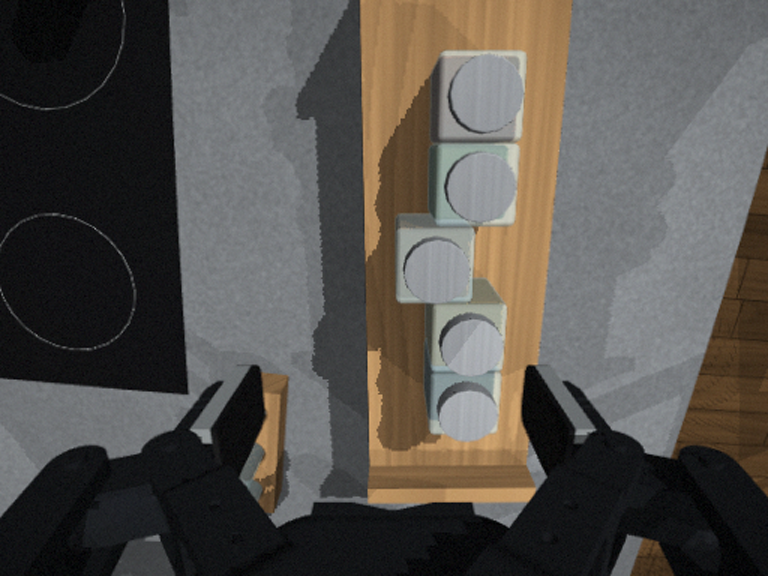

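```bash
python3 - <<'E'
from h import *
np.set_printoptions(suppress=True,precision=1)
c=dict(np.load("pics/w12.npz"))
f=lambda p:[(u/1.5,v/1.5) for u,v in p]
a=np.radians(4.95);u=np.array([-np.sin(a),np.cos(a)]);n=np.array([np.cos(a),np.sin(a)])
sn=lambda p:np.c_[p[:,:2]@u,p[:,:2]@n]
print("caps",sn(w(c,f([(488,93),(481,187.5),(438,270),(473,345),(468,411)]),174)))
cv2.imwrite("pics/w12c.png",cv2.resize(c["image"][25:300,230:370],None,fx=2.15*1.0,fy=2.15,interpolation=cv2.INTER_CUBIC) if 0 else cv2.resize(c["image"][85:255,250:360],None,fx=3.5,fy=3.5,interpolation=cv2.INTER_CUBIC))
E
```

```text
caps [[  12.7  638.4]
 [ -39.5  637.1]
 [ -90.1  613. ]
 [-141.4  637.5]
 [-191.5  636.8]]
```

View pics/w12c.png

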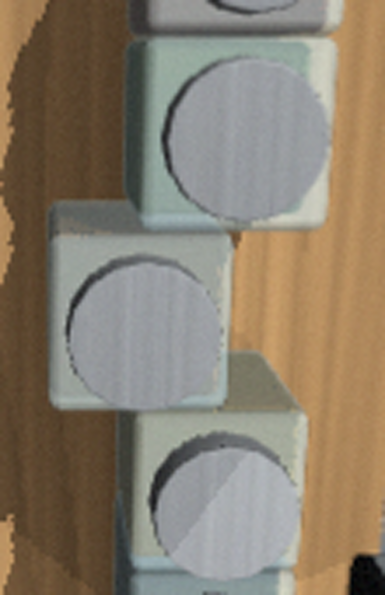

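```bash
python3 - <<'E'
from h import *
st(); go(618.5,-37,215,4.95)
E
```

```text
t 45.68 tcp [590.1 -41.6 299.9] yaw(y axis) 4.80 z [ 1.e-04 -1.e-04 -1.e+00] F [ 0.2  0.  -0.6] w 85.5 q [-0.16 -0.04  1.7  -0.    1.48 -0.24]
shift [ 2.21 28.68 84.91] turn [ 0.01  0.01 -0.15]
```

carry_out:
  series:
    - [[1,15,35,0,0,-0.1,-1],[2.2,28.7,70,0,0,-0.1,-1],[2.2,28.7,85,0,0,-0.1,-1],[2.2,28.7,85,0,0,-0.1,-1],[2.2,28.7,85,0,0,-0.1,-1],[2.2,28.7,85,0,0,-0.1,-1],[2.2,28.7,85,0,0,-0.1,-1],[2.2,28.7,85,0,0,-0.1,-1],[2.2,28.7,85,0,0,-0.1,-1],[2.2,28.7,85,0,0,-0.1,-1]]

```text
time: 46.52
tool_pos: [619.1, -36.0, 216.0]
ee_rot: [0.676, 0.737, 0.001, 0.001]
contact_force: [0.1, 0.5, 0.5]
grip_width: 85.4
```

```bash
python3 - <<'E'
from h import *
st(); go(618.5,-37,115.8,4.95)
E
```

```text
t 46.52 tcp [619.1 -36.  216. ] yaw(y axis) 4.99 z [ 1.8e-03 -3.0e-04 -1.0e+00] F [0.1 0.5 0.5] w 85.4 q [-0.14  0.07  1.74 -0.    1.34 -0.23]
shift [ -0.86  -0.86 100.21] turn [0.1  0.03 0.04]
```

carry_out:
  series:
    - [[-0.8,0,25,0,0,0,-1],[-0.8,0,50,0,0,0,-1],[-0.8,0,70,0,0,0,-1],[-0.8,0,85,0,0,0,-1],[-0.8,0,95,0,0,0,-1],[-0.8,0,99.3,0,0,0,-1],[-0.8,0,99.3,0,0,0,-1],[-0.8,0,99.3,0,0,0,-1],[-0.8,0,99.3,0,0,0,-1],[-0.8,0,99.3,0,0,0,-1]]

```text
time: 47.35
tool_pos: [619.8, -36.9, 117.1]
ee_rot: [0.676, 0.737, 0.001, 0.001]
contact_force: [-0.3, 0.9, 0.1]
grip_width: 85.6
```

carry_out:
  series:
    - [[0,0,0,0,0,0,-1],[0,0,0,0,0,0,-1],[0,0,0,0,0,0,-1],[0,0,0,0,0,0,1],[0,0,0,0,0,0,1],[0,0,0,0,0,0,1],[0,0,0,0,0,0,1],[0,0,0,0,0,0,1],[0,0,0,0,0,0,1],[0,0,0,0,0,0,1]]
  grip_force: 25

```text
time: 48.18
tool_pos: [618.8, -36.7, 115.6]
ee_rot: [0.676, 0.737, -0.0, -0.0]
contact_force: [-1.1, -0.7, 2.3]
grip_width: 51.7
```

```bash
python3 - <<'E'
from h import *
st()
a=np.radians(4.95); n=np.array([np.cos(a),np.sin(a)]); print("n",r.read_state()["tool_pos"][:2]@n)
E
```

```text
t 48.18 tcp [618.8 -36.7 115.6] yaw(y axis) 4.99 z [-2.e-04 -0.e+00 -1.e+00] F [-1.1 -0.7  2.3] w 51.7 q [-0.15  0.16  1.82 -0.    1.17 -0.23]
n 613.2902576983913
```

carry_out:
  series:
    - [[0,2,0,0,0,0,1],[0,5,0,0,0,0,1],[0,8,0,0,0,0,1],[0,11,0,0,0,0,1],[0,14,0,0,0,0,1],[0,17,0,0,0,0,1],[0,20,0,0,0,0,1],[0,22.5,0,0,0,0,1],[0,24,0,0,0,0,1],[0,24,0,0,0,0,1]]

```text
time: 49.02
tool_pos: [643.3, -34.6, 115.6]
ee_rot: [0.676, 0.737, 0.0, 0.0]
contact_force: [-1.6, -0.1, 2.0]
grip_width: 51.5
```

carry_out:
  series:
    - [[0,0,0,0,0,0,1],[0,0,0,0,0,0,1],[0,0,0,0,0,0,1],[0,0,0,0,0,0,1]]

```text
time: 49.35
tool_pos: [643.2, -34.6, 115.6]
ee_rot: [0.676, 0.737, 0.001, 0.001]
contact_force: [2.6, 1.0, 0.5]
grip_width: 51.6
```

```bash
python3 - <<'E'
from h import *
st()
a=np.radians(4.95); n=np.array([np.cos(a),np.sin(a)]); print("n",r.read_state()["tool_pos"][:2]@n)
E
```

```text
t 49.35 tcp [643.2 -34.6 115.6] yaw(y axis) 4.99 z [ 1.7e-03  2.0e-04 -1.0e+00] F [2.6 1.  0.5] w 51.6 q [-0.14  0.2   1.76  0.    1.17 -0.22]
n 637.8585000682585
```

Slid back with low force. Release, rise to the look-out and check the row.

carry_out:
  series:
    - [[0,0,0,0,0,0,-1],[0,0,0,0,0,0,-1],[0,0,0,0,0,0,-1],[0,0,0,0,0,0,-1],[0,0,0,0,0,0,-1],[0,0,-10,0,0,0,-1],[0,0,-45,0,0,0,-1],[0,0,-85,0,0,0,-1],[0,-15,-125,0,0,0,-1],[0,-35,-155,0,0,0,-1]]

```text
time: 50.18
tool_pos: [608.9, -37.8, 274.8]
ee_rot: [0.676, 0.737, 0.001, 0.002]
contact_force: [0.6, -0.3, 1.0]
grip_width: 85.4
```

carry_out:
  series:
    - [[5,-5,-30,0,0,0,-1],[5,-5,-30,0,0,0,-1],[5,-5,-30,0,0,0,-1],[5,-5,-30,0,0,0,-1],[5,-5,-30,0,0,0,-1],[5,-5,-30,0,0,0,-1],[5,-5,-30,0,0,0,-1]]

```text
time: 50.77
tool_pos: [602.0, -33.2, 298.5]
ee_rot: [0.676, 0.737, -0.001, -0.001]
contact_force: [0.0, -0.5, -0.6]
grip_width: 85.4
```

```bash
python3 - <<'E'
from h import *
st()
c=r.capture("wrist"); np.savez("pics/w13.npz",**c)
cv2.imwrite("pics/w13.png",cv2.resize(c["image"][10:310,200:390],None,fx=2,fy=2,interpolation=cv2.INTER_CUBIC))
E
```

```text
t 50.77 tcp [602.  -33.2 298.5] yaw(y axis) 4.98 z [-3.3e-03  5.0e-04 -1.0e+00] F [ 0.  -0.5 -0.6] w 85.4 q [-0.14 -0.01  1.68 -0.    1.48 -0.23]
```

View pics/w13.png

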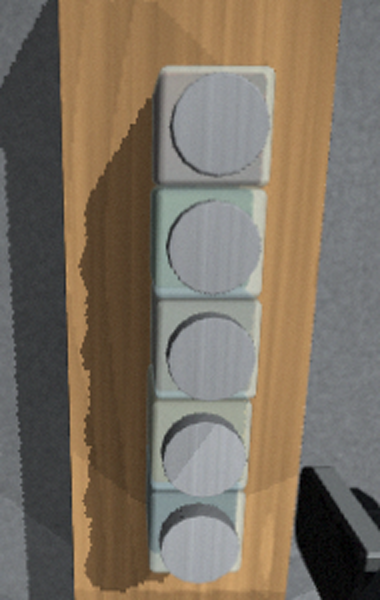

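```bash
python3 - <<'E'
from h import *
np.set_printoptions(suppress=True,precision=1)
c=dict(np.load("pics/w13.npz"))
f=lambda p:[(u/2+200,v/2+10) for u,v in p]
a=np.radians(4.95);u=np.array([-np.sin(a),np.cos(a)]);n=np.array([np.cos(a),np.sin(a)])
sn=lambda p:np.c_[p[:,:2]@u,p[:,:2]@n]
k=sn(w(c,f([(221.5,124),(214,247),(211,357),(205,454),(200,542)]),174)); print("caps",k,np.diff(k[:,0]))
print("front/back top edges z160 per jar",sn(w(c,f([(158,125),(155,240),(154,345),(153,440),(152,525)]),160))[:,1],sn(w(c,f([(272,125),(264.5,240),(257,345),(251,440),(242.5,540)]),160))[:,1])
st(); go(632.8+1.2,68.9,215,4.95)
E
```

```text
caps [[  12.4  638.1]
 [ -39.1  637.1]
 [ -90.2  638. ]
 [-140.4  637.3]
 [-191.   636.9]] [-51.5 -51.1 -50.2 -50.6]
front/back top edges z160 per jar [612.  611.5 611.8 612.2 612.5] [662.7 662.7 662.5 662.9 662.3]
t 50.82 tcp [602.1 -33.2 298.8] yaw(y axis) 4.99 z [-0.  0. -1.] F [ 0.2 -0.3  0.3] w 85.1 q [-0.1 -0.   1.7 -0.   1.5 -0.2]
shift [98.9 40.8 83.8] turn [-0.1 -0.   0. ]
```

```bash
python3 - <<'E'
from h import *
s=r.capture("scene"); cv2.imwrite("pics/fs.png",cv2.resize(s["image"][150:320,90:450],None,fx=2.1,fy=2.1,interpolation=cv2.INTER_CUBIC))
E
```

```text
(no output)
```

View pics/fs.png

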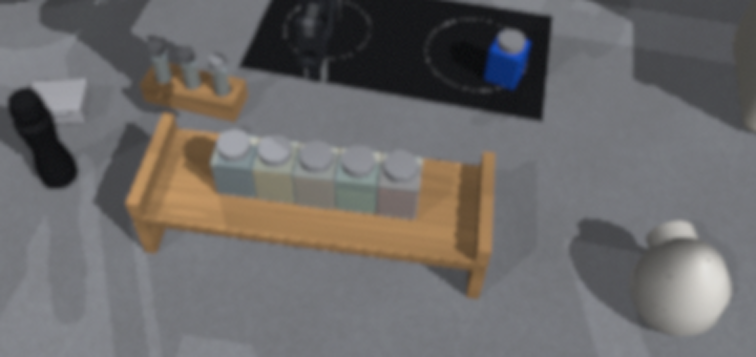

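```bash
python3 -c "
from h import *
st(); print(r.close_job())"
```

```text
t 50.87 tcp [602.2 -33.2 299.2] yaw(y axis) 4.99 z [-2.1e-03  3.0e-04 -1.0e+00] F [-0.2  0.6 -0.2] w 85.1 q [-0.14 -0.01  1.68  0.    1.48 -0.23]
the job is handed in; nothing more can be done
None
```

The job is done and handed in at about 51 s of the 210 s allowed. The one new jar stands in the row with two old jars on each side, and all three tubes are in the block.

- **Row:** I slid jars 1 and 2 about 62 mm along the board, stood the new (cream) jar in the gap, and pushed the row together again from the jar 1 end. The blue look-alike was left alone.
- **A knock to mend:** while I was setting the tubes, the new jar was knocked about 24 mm towards the robot. I gripped it and slid it back into line without lifting it.
- **Tubes:** all three went into the bores without resistance, one to a bore, down to within about 1 mm of the bore floor when I let go.

**Last checks:**
- In the wrist camera the row lies within about 1 mm of one line and of the board's middle.
- Neighbours measured 50–51.5 mm apart centre to centre. That is less than the 52 mm jar width, because my camera scale reads about 2 % short, so I take them as touching.
- I did not squeeze the row again after sliding the knocked jar back.
- The picture of the block could not tell a fully seated tube from one 4 mm too high. That the tubes are fully down rests on the insertion depth and the lack of resistance.
- In the last scene picture the salt pig, pepper mill and tin look where they were.

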